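Layer a stacked sandwich on the square plate at the dinner table

TASK

Build one sandwich in the middle of the square plate: first the flat round bread, on it the square slab of pressed tofu with its sides parallel to the plate's sides, then the round meat patty, and last the domed bread, dome up. Centre every layer over the one below and set each down gently, without dropping it; leave all the other tableware where it stands.

Things in the scene. Friction and masses are not known exactly. Their poses are not given: they have to be found in the camera images.
- plate: white square ceramic plate, loose, 150 x 150 mm, flat inside with its floor 6 mm above the table and a rim 6 mm wide that rises to 11 mm; origin at the centre of its underside (on the table), z up, x and y parallel to its sides
- rack: fixed wooden bread rack, 250 mm wide along its y; its tray slopes 33 degrees, low edge with a lip at its -x side. The two breads lie side by side on the tray against the lip. A round steel carrying bar, 10 mm thick, runs along y above the tray, axis at x +10, z 155 mm from the origin, on posts at y +-133 mm. Origin: centre of its foot, on the table, z up
- bread_flat: flat round crisp bread, 62 mm across, 16 mm thick, plain cylinder; origin at the centre of its underside, z is its axis, towards its top. Starts lying on the sloping rack, its z axis 33 degrees from vertical, leaning towards the rack's -x
- bread_domed: round bread with a domed top strewn with sesame, 62 mm across, straight side up to 14 mm, dome to 27 mm; origin at the centre of its flat underside, z towards the dome. Starts lying on the sloping rack beside the flat bread, dome outwards, its z axis 33 degrees from vertical
- board: fixed wooden serving board, 160 x 240 x 18 mm (x, y, height), origin at the centre of its underside; the slab, the patty and a tea cup stand on it
- slab: square slab of pressed tofu, 46 x 46 mm, 16 mm thick; origin at the centre of its underside, x and y parallel to its sides, z up. Starts flat on the board
- patty: flat round brown meat patty, 56 mm across, 16 mm thick; origin at the centre of its underside, z up. Starts flat on the board
- tea_cup: small white tea cup without handle, loose, 52 mm across, 50 mm tall, standing on the board between slab and patty, towards its far edge; origin at the centre of its underside
- paper_cups: stack of white paper cups, loose, 76 mm across, 109 mm tall; origin at the centre of its underside
- sauce_bottle: amber glass sauce bottle, loose, 58 mm across, 170 mm tall; origin at the centre of its underside
- rice_bowl: white rice bowl, loose, 110 mm across, 52 mm tall; origin at the centre of its underside
- mug: white mug, loose, 76 mm across, 85 mm tall, handle at its +y; origin at the centre of its underside
- chopsticks: pair of brown chopsticks in a paper band, loose, lying on the table along their x, 240 mm long, 8 mm high; origin under their middle
- spoon: steel spoon, loose, lying on the table along its x, about 180 mm long; origin under its middle
Things that resemble listed ones, but are neither listed nor needed, are in the scene too. What is shaped like the slab but blue or pink is not meant.

How it is judged:
By the outcome, as a careful person would: the job done as asked, in the order asked, and still so for the second after the job is handed in, with the robot touching nothing.
It also fails if it takes over 72 s, if anything falls off the work surface, if the arm or the gripper's body presses on something with over 40 N, if the wrist force passes 120 N, or if a joint passes its speed limit or range.

ROBOT

A 6-joint arm with a two-finger parallel gripper is mounted at the origin on the work surface. World frame = base frame: x ahead of the robot, y to its left, z up, the work surface at z = 0. Lengths are in m, angles in rad, forces in N, time in s.
With the tool pointing down it reaches from about 0.35 to 0.775 m from the base axis. Payload 5.5 kg.
Tool frame: the origin (TCP) lies midway between the tips of the shut fingers; the grasp point (between the pads) lies 19 mm behind it; z points along the fingers, y is the direction in which the jaws open and shut (so a half turn about z gives the same grasp; the last joint's range is limited). The gripper opens to 85 mm and grips with 20 to 120 N. Pads are 22 mm wide; open, the fingers measure 114 mm over their backs; the gripper's body (76 mm by 85 mm) begins 54 mm behind the grasp point. The pads swing forward as they close: fully open they stand 13 mm farther back than shut.
Start: joints at [-0.14, 0.313, 0.046, 1.304, 0, 1.431], TCP at [0.575, -0, 0.2] pointing down, gripper open.
Joint ranges: [-2.76, 2.76], [-0.86, 1.69], [-1.03, 1.26], [-2.2, 2.34], [-1.47, 1.5], [-3.14, 3.14]. Speed limits (rad/s): [2.57, 2.57, 3.14, 3.14, 3.14, 3.14].

INTERFACE

Orientations are given as a unit quaternion [w, x, y, z].
In Python, from workcell import env gives the robot as it stands.
- The arm moves only by the shell command python3 -m creep 'ROWS' [OPENING] [FORCE]. ROWS is JSON, a list of rows, each a list of 6 numbers: the shift along the tool's x, y, z in m, then the turn, a rotation vector about the tool's x, y, z in degrees. A call has exactly 8 rows; each row is the pose to reach, as a shift and turn from the pose commanded when the call began, along the tool's axes at that moment; what a row does not reach only later rows make up. A row lasts 1/10 s, in which the tool goes at most 50 mm and 8.59 degrees, less where a joint would pass 70% of its speed; a pose out of reach is approached as far as the arm can. A call with a gripper value outside its range is refused whole. OPENING is the finger opening in m, from 0 to 0.0854, set as the call begins (- or left out, the last holds). The fingers move at their own pace and stop on an object; FORCE is the grip in N (left out, the last holds). Time passes only in rows, so rows that repeat a pose let the fingers close, or fill a call up. It gives the time, the measured TCP pose, the force and the opening at its end, in the units of the state.
- env.get_state(): the state, without advancing time (a new reading comes with each control period).
- env.read_camera(name): name is "scene" or "side" or "wrist"; returns (picture, depth): 420x560x3 uint8, blue, green, red; 420x560 float32, m along the optical axis (not along the pixel's ray), 0 where there is no reading.
- env.camera_params(name): a dict with "fx", "fy", "cx", "cy" (pixels), "position" and "orientation" of the camera in the world. Camera axes: x right, y up, looking along -z (the intrinsics and any distortion apply to the point x, -y, -z); pixel columns grow to the right and rows downward; lengths in m; the calibration is good to about 2 mm. The wrist camera is an equidistant fisheye: a pixel r from the principal point sees the ray r / f radians off the axis. A picture is of the moment at which its call begins: read the wrist's pose just before it. camera_params takes no time and is no camera call; for the wrist camera it gives the pose at the moment of the call.
- env.hand_in(): hands the job in, once; it reports no verdict.
The state is a dict: "clock": time; "joint_pos": joint angles; "qvel": joint speeds; "tau": joint torques, N m; "tcp_pos": TCP position; "orientation": TCP orientation; "wrist_force": force on the tool from outside, world axes, zero at the start; "ft_torque": the same for the moment, N m; "finger_gap": finger opening in m.
Only numpy, scipy, OpenCV 4.12 (cv2) and the standard library are available. Lean on these libraries where they do the work, as an engineer would, in place of code of your own. Each camera call takes 0.05 s, during which the arm holds its last target. There are 200 camera calls.

## Working session

There is one attempt and no reset: what is moved stays moved. The work goes in short steps, Python scripts to look and compute and a shell command to move; the robot and the scene stay as the last step left them, time stands still between calls to the robot, and variables do not carry over. Pictures are saved under pics/ and viewed, about 8 in all and at most 12, crops included, and the job is handed in when it is done.

```bash
ls; mkdir -p pics; python3 - <<'E'
from workcell import env
import cv2,numpy as np
s=env.get_state();print(s['clock'],s['tcp_pos'],s['orientation'],s['finger_gap'])
for n in ['scene','side']:
    p,d=env.read_camera(n);cv2.imwrite(f'pics/{n}0.png',p);np.save(f'pics/{n}0.npy',d)
    print(n,env.camera_params(n))
E
```

```text
pics
0.0 [5.74425831e-01 7.60103815e-05 1.99116091e-01] [-7.35580167e-04  7.07106597e-01  7.07106379e-01 -5.36348803e-04] 0.08521125395884874
scene {'fx': 506.1613836191226, 'fy': 506.1613836191226, 'cx': 277.057614215385, 'cy': 207.24201508618577, 'position': array([1.08649398, 0.63572136, 1.17320182]), 'orientation': array([0.32044224, 0.11210211, 0.29040594, 0.89465875])}
side {'fx': 441.36761444436826, 'fy': 441.36761444436826, 'cx': 276.48984464171525, 'cy': 202.03865481328148, 'position': array([-0.15478893, -0.94339922,  0.81923742]), 'orientation': array([ 0.83363558,  0.45742872, -0.14602871, -0.27292179])}
```

View pics/scene0.png

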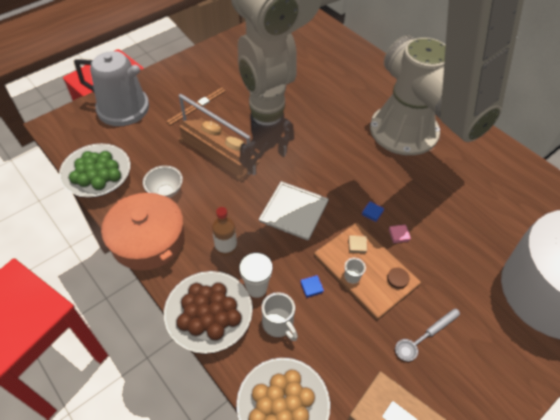

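View pics/side0.png

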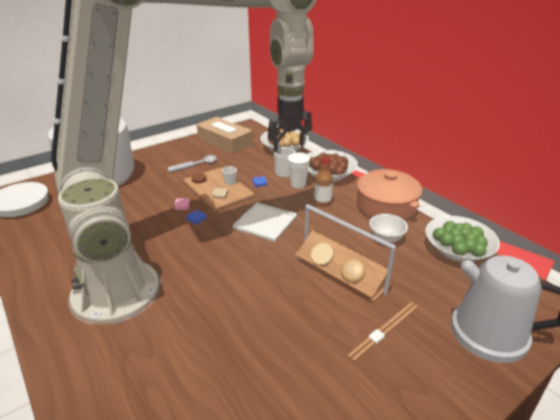

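The scene view shows the plate at (294,210), the tan slab at (358,244), the patty at (398,278), the tea cup at (354,270) and the rack at (215,145). In the side view the breads are at (321,253) and (353,269). The slab-shaped decoys are blue at (372,211) and (312,286), and pink at (400,234). I take the tan one on the board as the tofu. Next I enlarge and measure.

```bash
cat > h.py <<'E'
import numpy as np,cv2
from scipy.spatial.transform import Rotation as R
from workcell import env
def rot(q): return R.from_quat([q[1],q[2],q[3],q[0]])
def rays(c,uv,fish=False):
    uv=np.atleast_2d(np.asarray(uv,float)); x=(uv[:,0]-c['cx'])/c['fx']; y=(uv[:,1]-c['cy'])/c['fy']
    if fish:
        r=np.hypot(x,y)+1e-12; d=np.c_[np.sin(r)*x/r,-np.sin(r)*y/r,-np.cos(r)]
    else: d=np.c_[x,-y,-np.ones_like(x)]
    return rot(c['orientation']).apply(d)
def plane(c,uv,z,fish=False):
    d=rays(c,uv,fish); p=np.asarray(c['position']); return p+d*((z-p[2])/d[:,2])[:,None]
def cloud(c,dep,fish=False):
    v,u=np.mgrid[:dep.shape[0],:dep.shape[1]]
    d=rays(c,np.c_[u.ravel(),v.ravel()],fish); ax=rot(c['orientation']).apply([0,0,-1])
    P=np.asarray(c['position'])+d*(dep.ravel()/(d@ax))[:,None]
    P[dep.ravel()==0]=np.nan
    return P.reshape(*dep.shape,3)
E
python3 - <<'E'
from h import *
S=cv2.imread('pics/scene0.png');T=cv2.imread('pics/side0.png')
cs=env.camera_params('scene');ct=env.camera_params('side')
C1=cloud(cs,np.load('pics/scene0.npy'));C2=cloud(ct,np.load('pics/side0.npy'))
def p(n,C,u,v): print(n,np.round(np.nanmedian(C[v-1:v+2,u-1:u+2].reshape(-1,3),axis=0),3))
for n,u,v in [('slab',358,244),('patty',398,278),('plate',294,210),('cup',354,266),('board',330,260),('board2',375,300),('barL',183,97),('barR',247,136),('sauce',222,213),('mug',278,302),('paper',256,262),('rice',163,180),('domed?',212,127)]: p(n,C1,u,v)
for n,u,v in [('flat',321,253),('dome',353,269),('plate',265,220),('slab',220,193),('patty',199,177),('barL',308,212),('barR',392,247),('bowl',388,225)]: p(n,C2,u,v)
a=cv2.resize(S[190:330,250:450],None,fx=3,fy=3,interpolation=2)
b=cv2.resize(T[195:305,280:420],None,fx=3,fy=3,interpolation=2)
o=np.zeros((750+0,600,3),np.uint8)
o[:420,:600]=a;o[420:750,:420]=b
cv2.imwrite('pics/crop1.png',cv2.resize(o,None,fx=.8,fy=.8))
E
```

```text
slab [0.45  0.231 0.033]
patty [0.441 0.368 0.03 ]
plate [0.494 0.024 0.003]
cup [0.508 0.274 0.037]
board [0.534 0.215 0.019]
board2 [0.525 0.369 0.015]
barL [ 0.558 -0.416  0.157]
barR [ 0.507 -0.171  0.155]
sauce [0.72  0.007 0.168]
mug [0.725 0.229 0.04 ]
paper [0.719 0.137 0.105]
rice [ 0.729 -0.296  0.015]
domed? [ 0.517 -0.336  0.07 ]
flat [ 0.489 -0.256  0.056]
dome [ 0.504 -0.362  0.066]
plate [0.497 0.025 0.005]
slab [0.443 0.215 0.033]
patty [0.439 0.357 0.033]
barL [ 0.506 -0.174  0.137]
barR [ 0.555 -0.432  0.157]
bowl [ 0.773 -0.247  0.024]
```

View pics/crop1.png

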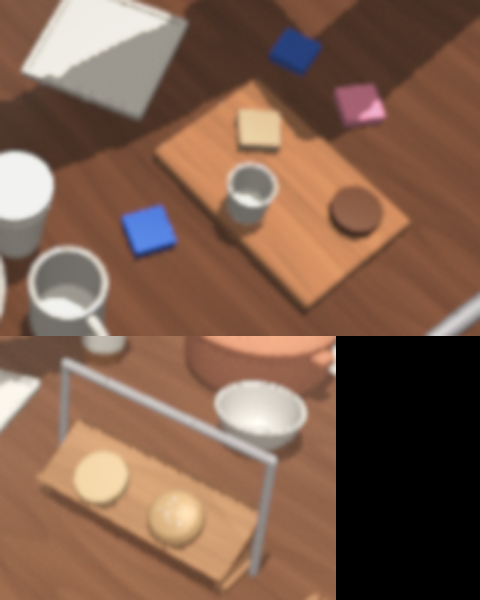

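The tofu is the tan slab at scene (358,244), the only one standing on the board; the blue and pink ones lie on the table. In the side view the flat bread is at (321,253) and the domed one, with sesame, is at (353,269). Next come precise masks and a wrist view.

```bash
cat >> h.py <<'E'
def big(m,near):
    n,l,st,ce=cv2.connectedComponentsWithStats(m.astype(np.uint8))
    k=l[near[1],near[0]]
    if k==0: k=1+np.argmin(np.hypot(*(ce[1:]-near).T))
    return l==k
E
python3 - <<'E'
from h import *
c=env.camera_params('wrist');p,d=env.read_camera('wrist');print(c);cv2.imwrite('pics/w0.png',p);np.save('pics/w0.npy',d)
S=cv2.imread('pics/scene0.png');T=cv2.imread('pics/side0.png')
for n,I,pts in [('s',S,[(358,244),(398,278),(294,210),(280,200),(330,260)]),('t',T,[(321,253),(353,269),(340,275),(265,220),(220,193),(199,177),(210,200)])]:
    H=cv2.cvtColor(I,cv2.COLOR_BGR2HSV)
    for u,v in pts: print(n,u,v,H[v,u],H[v-3,u-3],H[v+3,u+3])
E
```

```text
{'fx': 325.19226210127806, 'fy': 325.19226210127806, 'cx': 280.93846192312384, 'cy': 210.6204502632294, 'position': array([0.57371157, 0.0823804 , 0.3731454 ]), 'orientation': array([ 9.86622396e-01, -1.63019585e-01,  9.22601387e-04,  1.05993883e-04])}
s 358 244 [ 19  78 232] [ 19  78 231] [ 19  77 232]
s 398 278 [ 10 126 144] [ 10 127 142] [ 10 122 146]
s 294 210 [ 20  22 210] [ 23  10 240] [ 23  20 155]
s 280 200 [ 21  11 239] [ 22  12 238] [ 21  11 240]
s 330 260 [ 12 138 214] [ 12 138 212] [ 12 138 214]
t 321 253 [ 18  78 246] [ 18  77 245] [ 18  76 247]
t 353 269 [ 17  80 244] [ 17  86 235] [ 17  81 248]
t 340 275 [ 13 115 197] [ 14 115 202] [ 14 121 168]
t 265 220 [ 18  17 226] [ 18  21 179] [ 20  15 252]
t 220 193 [ 17  65 231] [ 18  67 229] [ 17  72 180]
t 199 177 [ 10 138 144] [ 10 135 147] [ 10 135 102]
t 210 200 [ 13 123 149] [ 13 123 143] [ 12 123 160]
```

View pics/w0.png

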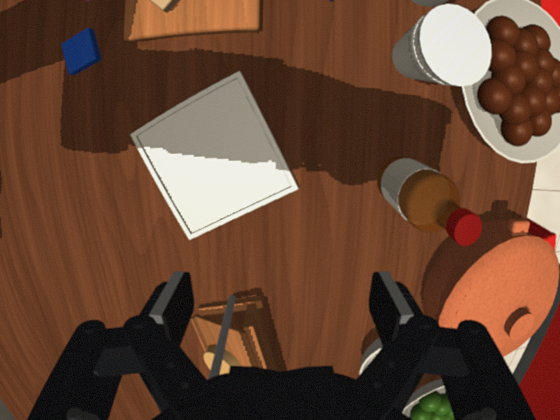

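The wrist view shows the plate whole, with corners near (240,72), (298,187), (190,240) and (131,135). The bar and breads are at the bottom, around (220,350). The camera sits on the tool +x side.

```bash
cat >> h.py <<'E'
def quad(m):
    ct=max(cv2.findContours(m.astype(np.uint8),cv2.RETR_EXTERNAL,cv2.CHAIN_APPROX_NONE)[0],key=cv2.contourArea)
    return ct[:,0,:].astype(float)
def square(P): # min-area rect of world xy in m -> centre, size, yaw mod 90
    (c,s,a)=cv2.minAreaRect((P[:,:2]*1000).astype(np.float32)); return np.round(c,1),np.round(s,1),round((a+45)%90-45,1)
def delta(pos,Rm,s=None):
    s=s or env.get_state(); R0=rot(s['orientation'])
    print('shift mm',np.round(R0.inv().apply(np.asarray(pos)-s['tcp_pos'])*1000,1),'rotvec deg',np.round((R0.inv()*Rm).as_rotvec(degrees=True),1))
def down(yaw): # tool y along world yaw dir, pointing down; yaw in deg of tool x
    a=np.radians(yaw);x=np.array([np.cos(a),np.sin(a),0]);z=np.array([0,0,-1.]);return R.from_matrix(np.c_[x,np.cross(z,x),z])
E
python3 - <<'E'
from h import *
cw={'fx':325.192,'fy':325.192,'cx':280.938,'cy':210.62,'position':np.array([0.57371157,0.0823804,0.3731454]),'orientation':np.array([9.86622396e-01,-1.63019585e-01,9.22601387e-04,1.05993883e-04])}
W=cv2.cvtColor(cv2.imread('pics/w0.png'),cv2.COLOR_BGR2HSV)
m=big((W[...,1]<60)&(W[...,2]>90),(240,200))
print('plate wrist',square(plane(cw,quad(m),.011,True)))
cs=env.camera_params('scene');ct=env.camera_params('side')
C1=cloud(cs,np.load('pics/scene0.npy'));C2=cloud(ct,np.load('pics/side0.npy'))
S=cv2.cvtColor(cv2.imread('pics/scene0.png'),cv2.COLOR_BGR2HSV);T=cv2.cvtColor(cv2.imread('pics/side0.png'),cv2.COLOR_BGR2HSV)
m=big((S[...,1]<60)&(S[...,2]>110),(294,200));print('plate scene',square(plane(cs,quad(m),.011)),m.sum())
# slab/patty: scene, top face
m=big((S[...,1]<100)&(S[...,2]>200)&(S[...,0]>15),(358,244));print('slab scene',square(plane(cs,quad(m),.034)),m.sum())
m=big((T[...,1]<95)&(T[...,2]>205)&(T[...,0]>14),(220,193));print('slab side',square(plane(ct,quad(m),.034)),m.sum())
for nm,I,c,nr in [('scene',S,cs,(398,278)),('side',T,ct,(199,177))]:
    m=big((I[...,2]<165)&(I[...,1]>110)&(I[...,0]<12)&(I[...,2]>85),nr)
    P=plane(c,quad(m),.03);print('patty',nm,np.round((P.min(0)+P.max(0))/2,4),np.round(P.max(0)-P.min(0),3),m.sum())
# board yaw via scene
m=big((S[...,1]>128)&(S[...,2]>180)&(S[...,0]<16),(330,260));print('board',square(plane(cs,quad(m),.018)),m.sum())
# bar from side: ends
for nr in [(321,253),(353,269)]:
    m=big((T[...,1]<100)&(T[...,2]>190)&(T[...,0]>14),nr);v,u=np.nonzero(m)
    X=C2[v,u];X=X[np.isfinite(X[:,0])];cc=X.mean(0);w=np.linalg.svd(X-cc,full_matrices=False)[2][2]
    print('bread',nr,m.sum(),np.round(cc,4),'normal',np.round(w*np.sign(w[2]),3),'uv',u.mean(),v.mean())
E
```

```text
plate wrist (array([492.9,  20.8]), array([151. , 150.8]), 25.9)
plate scene (array([496.5,  23.6]), array([158.1, 153.4]), 25.8) 2407
slab scene (array([448.4, 228.2]), array([42.8, 40.1]), -44.6) 213
slab side (array([444.8, 224.3]), array([46.4, 46.7]), -36.7) 100
patty scene [0.4399 0.3662 0.03  ] [0.056 0.056 0.   ] 331
patty side [ 0.334  -0.0462  0.03  ] [1.156 1.523 0.   ] 88374
board (array([473.2, 289.2]), array([235.6, 153.7]), -0.8) 3007
bread (321, 253) 393 [ 0.4914 -0.2566  0.056 ] normal [-0.445  0.003  0.895] uv 321.7175572519084 252.93638676844785
bread (353, 269) 207 [ 0.5092 -0.3614  0.0661] normal [-0.427 -0.183  0.886] uv 354.1062801932367 268.14009661835746
```

```bash
cat >> h.py <<'E'
def tilt(yaw,t): # tool pointing down+ahead by t deg in direction yaw, tool x = down-slope
    a=np.radians(yaw);t=np.radians(t);rx=np.array([np.cos(a),np.sin(a),0]);k=np.array([0,0,1.])
    z=np.sin(t)*rx-np.cos(t)*k;x=-np.cos(t)*rx-np.sin(t)*k;return R.from_matrix(np.c_[x,np.cross(z,x),z])
def st(pos,Rm):
    q=Rm.as_quat();return dict(tcp_pos=np.asarray(pos),orientation=[q[3],*q[:3]])
E
python3 - <<'E'
from h import *
A=([.44,-.10,.26],down(154)); B=([.422,-.27,.17],tilt(11.5,33))
delta(*A); delta(*B,st(*A))
E
```

```text
shift mm [-100.1 -134.7  -60.5] rotvec deg [ -0.1  -0.1 -64. ]
shift mm [ -58.3 -160.7   90. ] rotvec deg [-10.8 -31.8 -36.4]
```

```bash
python3 -m creep '[[-0.012,-0.017,-0.008,0,0,-8],[-0.025,-0.034,-0.015,0,0,-16],[-0.037,-0.05,-0.022,0,0,-24],[-0.05,-0.067,-0.03,0,0,-32],[-0.062,-0.084,-0.037,0,0,-40],[-0.075,-0.1,-0.045,0,0,-48],[-0.087,-0.117,-0.052,0,0,-56],[-0.1,-0.135,-0.06,0,0,-64]]'
python3 -m creep '[[-0.008,-0.022,0.01,-1.5,-4.5,-5.2],[-0.017,-0.046,0.025,-3,-9,-10.4],[-0.025,-0.07,0.04,-4.6,-13.6,-15.6],[-0.033,-0.092,0.052,-6.2,-18.2,-20.8],[-0.042,-0.115,0.065,-7.7,-22.7,-26],[-0.05,-0.138,0.077,-9.3,-27.3,-31.2],[-0.058,-0.161,0.09,-10.8,-31.8,-36.4],[-0.058,-0.161,0.09,-10.8,-31.8,-36.4]]'
python3 - <<'E'
from h import *
s=env.get_state();print(s['clock'],s['tcp_pos'],s['joint_pos'])
delta([.422,-.27,.17],tilt(11.5,33))
c=env.camera_params('wrist');p,d=env.read_camera('wrist');cv2.imwrite('pics/w1.png',p);np.savez('pics/w1.npz',d=d,**c)
E
```

```text
clock: 0.95
tcp_pos: [0.4391, -0.1003, 0.26]
orientation: [-0.0, 0.222, 0.975, 0.0]
wrist_force: [0.6, 0.5, 1.0]
finger_gap: 0.0854
clock: 1.75
tcp_pos: [0.4189, -0.2729, 0.1671]
orientation: [0.282, -0.093, 0.954, 0.029]
wrist_force: [-0.5, 0.6, -0.5]
finger_gap: 0.0856
1.75 [ 0.41888289 -0.2728684   0.16708723] [-1.11093616 -0.03233358 -0.5848389   0.85314426  0.55351043 -1.25738621]
shift mm [-4.6  2.2 -0.5] rotvec deg [-0.  -0.  -0.4]
```

View pics/w1.png

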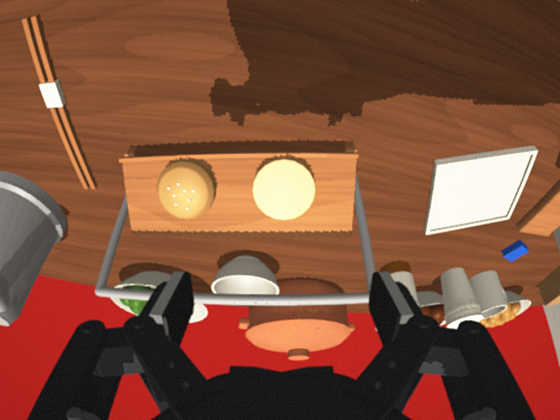

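The wrist view looks straight onto the tray, with the flat bread at (284,190), the domed one at (186,190) and the bar across row 296.

```bash
python3 - <<'E'
from h import *
f=np.load('pics/w1.npz');c={k:f[k] for k in ['fx','fy','cx','cy','position','orientation']};C=cloud(c,f['d'],True)
W=cv2.imread('pics/w1.png');H=cv2.cvtColor(W,cv2.COLOR_BGR2HSV)
for u,v in [(284,190),(186,190),(235,190),(335,210)]: print(H[v,u],np.round(C[v,u],3))
X=np.concatenate([C[165:225,228:245].reshape(-1,3),C[165:225,325:345].reshape(-1,3)]);X=X[np.isfinite(X[:,0])]
cc=np.median(X,0);n=np.linalg.svd(X-cc,full_matrices=False)[2][2];n*=np.sign(n[2]);print('tray',np.round(cc,4),n,'tilt',np.degrees(np.arccos(n[2])),'yaw',np.degrees(np.arctan2(-n[1],-n[0])),'res',np.std((X-cc)@n))
# lip direction -> yaw
L=plane(c,[(135,157),(345,154)],.03,True);d=L[1]-L[0];print('lip yaw',np.degrees(np.arctan2(-d[0],d[1])))
def pl(uv,n,p0):
    d=rays(c,uv,True);return c['position']+d*(((p0-c['position'])@n)/(d@n))[:,None]
s=env.get_state();R0=rot(s['orientation'])
for nm,nr,h,m0 in [('flat',(284,190),.016,(H[...,1]<125)&(H[...,2]>200)),('dome',(186,190),.014,(H[...,0]>10))]:
    m=big(m0&(H[...,0]>14),nr) if nm=='flat' else None
    if nm=='flat':
        q=quad(m);P=pl(q,n,cc+n*h);loc=R0.inv().apply(P-s['tcp_pos'])*1000
        (e,r)=cv2.minEnclosingCircle(loc[:,:2].astype(np.float32));print(nm,'tool xy mm',e,'r',r,'z top',loc[:,2].mean(),'area r',np.sqrt(cv2.contourArea(loc[:,:2].astype(np.float32))/np.pi))
        print('ctr world',R0.apply(np.r_[e,loc[:,2].mean()]/1000)+s['tcp_pos'])
E
```

```text
[ 29  47 254] [ 0.486 -0.257  0.057]
[ 21 107 252] [ 0.498 -0.351  0.062]
[ 14 152 235] [ 0.509 -0.303  0.045]
[ 14 154 239] [ 0.507 -0.197  0.057]
tray [ 0.5023 -0.2119  0.0478] [-0.50651259 -0.06810564  0.85953861] tilt 30.735182460069097 yaw 7.658054638221596 res 0.0019662923258559296
lip yaw 10.883855940558476
flat tool xy mm (1.7597993612289429, 1.1906249523162842) r 31.279787063598633 z top 133.53780720082588 area r 30.50445083395561
ctr world [ 0.48911534 -0.25615974  0.05511254]
```

```bash
python3 -m creep '[[0,0,0.02,0,0,0],[0,0,0.04,0,0,0],[0.001,0,0.06,0,0,0],[0.001,0,0.08,0,0,0],[0.002,0.001,0.095,0,0,0],[0.002,0.001,0.108,0,0,0],[0.002,0.001,0.115,0,0,0],[0.002,0.001,0.12,0,0,0]]'
python3 - <<'E'
from h import *
s=env.get_state();R0=rot(s['orientation']);zt=R0.apply([0,0,1])
delta(np.array([.48912,-.25616,.05511])+zt*.0155,tilt(11.5,33))
E
```

```text
clock: 2.6
tcp_pos: [0.4845, -0.2554, 0.0684]
orientation: [0.283, -0.096, 0.954, 0.029]
wrist_force: [0.5, -0.1, -0.2]
finger_gap: 0.0856
shift mm [ 3.6 -1.6 29. ] rotvec deg [ 0. -0.  0.]
```

```bash
python3 -m creep '[[0.001,0,0.006,0,0,0],[0.002,-0.001,0.012,0,0,0],[0.003,-0.001,0.018,0,0,0],[0.0035,-0.0015,0.022,0,0,0],[0.0035,-0.0015,0.025,0,0,0],[0.0035,-0.0015,0.027,0,0,0],[0.0035,-0.0015,0.029,0,0,0],[0.0035,-0.0015,0.029,0,0,0]]'
python3 -m creep '[[0,0,0,0,0,0],[0,0,0,0,0,0],[0,0,0,0,0,0],[0,0,0,0,0,0],[0,0,0,0,0,0],[0,0,0,0,0,0],[0,0,0,0,0,0],[0,0,0,0,0,0]]' 0.05 30
```

```text
clock: 3.4
tcp_pos: [0.4967, -0.2554, 0.0419]
orientation: [0.283, -0.096, 0.954, 0.029]
wrist_force: [1.7, 0.3, -0.7]
finger_gap: 0.0852
clock: 4.2
tcp_pos: [0.4967, -0.2554, 0.0421]
orientation: [0.283, -0.096, 0.954, 0.028]
wrist_force: [-0.1, 0.3, 0.1]
finger_gap: 0.0498
```

```bash
python3 - <<'E'
from h import *
c=env.camera_params('wrist');p,d=env.read_camera('wrist');cv2.imwrite('pics/w2.png',p);np.savez('pics/w2.npz',d=d,**c)
E
```

```text
(no output)
```

View pics/w2.png

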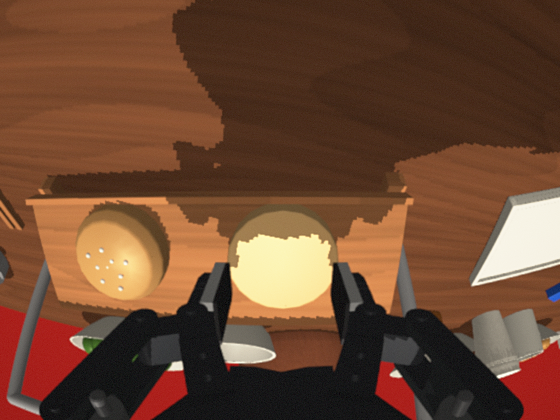

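The fingers (tips at (220,270) and (345,270)) closed above the bread (283,255), so it is lower than the depth said. I triangulate from the two wrist views.

```bash
cat >> h.py <<'E'
def load(k):
    f=np.load(f'pics/{k}.npz');return {a:f[a] for a in ['fx','fy','cx','cy','position','orientation']},f['d'],cv2.cvtColor(cv2.imread(f'pics/{k}.png'),cv2.COLOR_BGR2HSV)
def tri(c1,u1,c2,u2):
    d1,d2=[rays(c,u,True)[0] for c,u in ((c1,u1),(c2,u2))];p1,p2=c1['position'],c2['position']
    t=np.linalg.lstsq(np.c_[d1,-d2],p2-p1,rcond=None)[0];a,b=p1+t[0]*d1,p2+t[1]*d2
    return (a+b)/2,np.linalg.norm(a-b)
E
python3 - <<'E'
from h import *
c1,d1,H1=load('w1');c2,d2,H2=load('w2')
s=env.get_state();R0=rot(s['orientation']);print('cam in tool',R0.inv().apply(c2['position']-s['tcp_pos']))
m1=big((H1[...,1]<125)&(H1[...,2]>200)&(H1[...,0]>14),(284,190));q1=quad(m1)
print(H2[225,283],H2[225,200],H2[260,283],H2[240,240])
m2=big((H2[...,0]>=18)&(H2[...,0]<40),(283,260));q2=quad(m2)
for q in(q1,q2):print('bbox',q.min(0),q.max(0))
for a,b in [((285,190),(283,256))]:
    pass
def fit(c,q):
    # silhouettes: extreme left/right pixels at widest row
    l=q[q[:,0].argmin()];r=q[q[:,0].argmax()];return l,r
for i in (0,1):
    P,e=tri(c1,fit(c1,q1)[i],c2,fit(c2,q2)[i]);print('LR',i,fit(c1,q1)[i],fit(c2,q2)[i],np.round(P,4),round(e,4),'tool',np.round(R0.inv().apply(P-s['tcp_pos'])*1000,1))
for f in (lambda q:q[q[:,1].argmin()],lambda q:q[q[:,1].argmax()]):
    P,e=tri(c1,f(q1),c2,f(q2));print('TB',f(q1),f(q2),round(e,4),'tool',np.round(R0.inv().apply(P-s['tcp_pos'])*1000,1))
C=cloud(c2,d2,True);L=R0.inv().apply((C-s['tcp_pos']).reshape(-1,3)).reshape(C.shape)*1000
for u,v in[(283,260),(283,235),(283,290),(180,290),(385,290),(185,240),(220,270),(342,275)]:print(u,v,np.round(L[v,u],1))
E
```

```text
cam in tool [ 0.08399548 -0.00046461 -0.17457356]
[ 17 131 158] [ 12 158 198] [ 27  70 252] [ 19 115 200]
bbox [252. 159.] [314. 219.]
bbox [229. 232.] [332. 308.]
LR 0 [252. 190.] [229. 267.] [ 0.4869 -0.2866  0.0622] 0.0019 tool [  2.3 -28.6 -25.5]
LR 1 [314. 195.] [332. 247.] [ 0.5421 -0.2061  0.0072] 0.0023 tool [-26.5  39.3  58.8]
TB [284. 159.] [255. 232.] 0.0097 tool [ 43.4  -4.  -81.3]
TB [278. 219.] [282. 308.] 0.0054 tool [-29.2  -2.5 -18.7]
283 260 [  1.6   0.7 -16.3]
283 235 [ 16.6   0.6 -16.5]
283 290 [-18.1   0.7 -16. ]
180 290 [-29.3 -66.1  -1.6]
385 290 [-30.   67.6  -0.9]
185 240 [  6.4 -58.   -1.3]
220 270 [ 12.  -28.1 -46.6]
342 275 [ 11.8  26.6 -50.9]
```

```bash
python3 - <<'E'
from h import *
c2,d2,H2=load('w2')
s=env.get_state();R0=rot(s['orientation'])
C=cloud(c2,d2,True);L=R0.inv().apply((C-s['tcp_pos']).reshape(-1,3)).reshape(C.shape)*1000
for v in (260,264,268,275,285,300,330):
    print(v,[(u,*np.round(L[v,u]).astype(int)) for u in (200,208,214,220,226,230,234) if np.isfinite(L[v,u,0])])
I=cv2.imread('pics/w2.png')[200:360,170:400];cv2.imwrite('pics/w2c.png',cv2.resize(I,None,fx=3,fy=3,interpolation=2))
E
```

```text
260 [(200, np.int64(-7), np.int64(-50), np.int64(-1)), (208, np.int64(-6), np.int64(-45), np.int64(-2)), (214, np.int64(-7), np.int64(-41), np.int64(-1)), (220, np.int64(-7), np.int64(-37), np.int64(-1)), (226, np.int64(-7), np.int64(-34), np.int64(0)), (230, np.int64(2), np.int64(-28), np.int64(-17)), (234, np.int64(2), np.int64(-26), np.int64(-17))]
264 [(200, np.int64(-10), np.int64(-50), np.int64(-1)), (208, np.int64(-10), np.int64(-45), np.int64(-1)), (214, np.int64(12), np.int64(-32), np.int64(-40)), (220, np.int64(12), np.int64(-29), np.int64(-41)), (226, np.int64(13), np.int64(-26), np.int64(-42)), (230, np.int64(-1), np.int64(-29), np.int64(-16)), (234, np.int64(-1), np.int64(-26), np.int64(-16))]
268 [(200, np.int64(-13), np.int64(-51), np.int64(0)), (208, np.int64(-13), np.int64(-46), np.int64(-1)), (214, np.int64(12), np.int64(-31), np.int64(-45)), (220, np.int64(12), np.int64(-28), np.int64(-45)), (226, np.int64(12), np.int64(-26), np.int64(-45)), (230, np.int64(-3), np.int64(-29), np.int64(-18)), (234, np.int64(-3), np.int64(-26), np.int64(-17))]
275 [(200, np.int64(7),
[... 721 characters left out ...]
.int64(-32), np.int64(-71)), (208, np.int64(12), np.int64(-29), np.int64(-71)), (214, np.int64(12), np.int64(-26), np.int64(-71)), (220, np.int64(9), np.int64(-25), np.int64(-66)), (226, np.int64(-2), np.int64(-26), np.int64(-50)), (230, np.int64(-7), np.int64(-26), np.int64(-42)), (234, np.int64(-36), np.int64(-31), np.int64(-1))]
330 [(200, np.int64(12), np.int64(-28), np.int64(-89)), (208, np.int64(13), np.int64(-25), np.int64(-91)), (214, np.int64(0), np.int64(-27), np.int64(-74)), (220, np.int64(-3), np.int64(-25), np.int64(-71)), (226, np.int64(-153), np.int64(-62), np.int64(108)), (230, np.int64(-153), np.int64(-57), np.int64(108)), (234, np.int64(-153), np.int64(-53), np.int64(108))]
```

View pics/w2c.png

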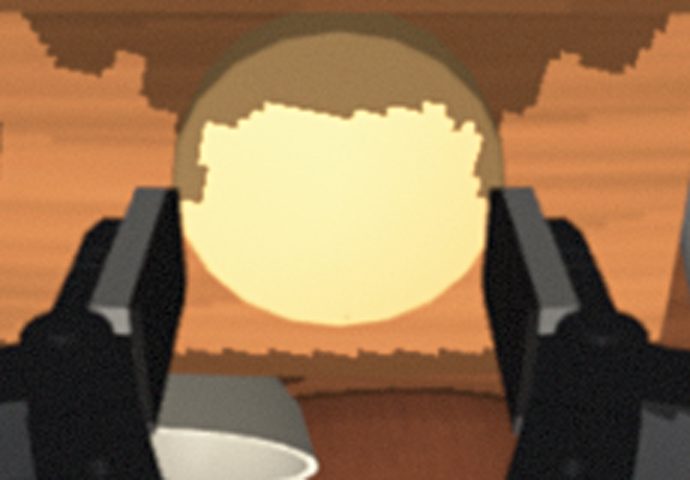

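Depth and image scale agree: the pad tips sit about 40 mm behind the reported TCP, not at it. I open, advance part way, and check again numerically.

```bash
python3 -m creep '[[0,0,0,0,0,0],[0,0,0,0,0,0],[0,0,0.002,0,0,0],[0,0,0.007,0,0,0],[0,0,0.012,0,0,0],[0,0,0.017,0,0,0],[0,0,0.02,0,0,0],[0,0,0.02,0,0,0]]' 0.085
python3 - <<'E'
from h import *
c1,d1,H1=load('w2')
s=env.get_state();R0=rot(s['orientation'])
c=env.camera_params('wrist');p,d=env.read_camera('wrist');cv2.imwrite('pics/w3.png',p);np.savez('pics/w3.npz',d=d,**c)
c,d,H=load('w3')
C=cloud(c,d,True);L=R0.inv().apply((C-s['tcp_pos']).reshape(-1,3)).reshape(C.shape)*1000
print('world-frame tcp',s['tcp_pos'])
x,y,z=L[...,0],L[...,1],L[...,2]
pad=(abs(x)<13)&(abs(y)>38)&(abs(y)<55)&(z<-25)&(z>-75)
for sg in(-1,1):
    k=pad&(y*sg>0);print('pad',sg,k.sum(),'z max pctl',np.nanpercentile(z[k],[50,95,99.5]),'x',np.nanpercentile(x[k],[1,99]),'y inner',np.nanpercentile(abs(y[k]),2))
top=big((H[...,0]>14)&(H[...,0]<40)&(abs(y)<40)&(abs(x)<45)&(z<-25)&(z>-50),(283,270))
v,u=np.nonzero(top);print('bread z',np.median(z[top]),'x',np.percentile(x[top],[.5,99.5]),'y',np.percentile(y[top],[.5,99.5]),top.sum())
tr=(abs(y)>60)&(abs(y)<70)&(abs(x)<20)&(z>-35);print('tray',np.nanmedian(z[tr]))
E
```

```text
clock: 5.05
tcp_pos: [0.5073, -0.2527, 0.0246]
orientation: [0.282, -0.096, 0.954, 0.029]
wrist_force: [-0.4, -0.1, 0.2]
finger_gap: 0.0846
world-frame tcp [ 0.50734921 -0.25270962  0.02462363]
pad -1 1600 z max pctl [-62.66873203 -48.48510142 -45.65727186] x [-9.38169054 12.6419467 ] y inner 42.54358317647475
pad 1 1655 z max pctl [-62.83532703 -48.54624827 -45.30234124] x [-9.67445389 12.66990163] y inner 41.64677909056823
bread z -37.489513127906406 x [-28.83558828  30.34838455] y [-29.21019162  28.87594291] 10988
tray -21.634787115538398
```

```bash
python3 -m creep '[[0,0,0.004,0,0,0],[0,0,0.008,0,0,0],[-0.001,0,0.012,0,0,0],[-0.001,0,0.015,0,0,0],[-0.001,0,0.017,0,0,0],[-0.001,0,0.0175,0,0,0],[-0.001,0,0.0175,0,0,0],[-0.001,0,0.0175,0,0,0]]'
python3 -m creep '[[0,0,0,0,0,0],[0,0,0,0,0,0],[0,0,0,0,0,0],[0,0,0,0,0,0],[0,0,0,0,0,0],[0,0,0,0,0,0],[0,0,0,0,0,0],[0,0,0,0,0,0]]' 0.05 30
```

```text
clock: 5.9
tcp_pos: [0.5176, -0.2512, 0.0112]
orientation: [0.283, -0.096, 0.954, 0.028]
wrist_force: [0.5, -0.0, -0.2]
finger_gap: 0.0852
clock: 6.7
tcp_pos: [0.5176, -0.2523, 0.0125]
orientation: [0.283, -0.095, 0.954, 0.027]
wrist_force: [-9.7, -0.5, 12.2]
finger_gap: 0.0607
```

Gripped at 60.7 mm, with the tips just touching the tray. I lift along the tray normal.

```bash
python3 -m creep '[[0,0,-0.003,0,0,0],[0,0,-0.01,0,0,0],[0,0,-0.025,0,0,0],[0,0,-0.045,0,0,0],[0,0,-0.07,0,0,0],[0,0,-0.095,0,0,0],[0,0,-0.12,0,0,0],[0,0,-0.14,0,0,0]]'
python3 - <<'E'
from h import *
s=env.get_state();print(s['finger_gap'],s['joint_pos'])
A=([.40,-.12,.16],tilt(0,10)); B=([.4935,.021,.05],down(154))
delta(*A); delta(*B,st(*A))
E
```

```text
clock: 7.5
tcp_pos: [0.4421, -0.2665, 0.1299]
orientation: [0.283, -0.096, 0.954, 0.028]
wrist_force: [-0.1, -0.3, -1.1]
finger_gap: 0.0609
0.06087946979940772 [-1.05108506  0.01465536 -0.64238246  0.71185879  0.54352396 -1.19467431]
shift mm [ -6.2 151.9 -31.9] rotvec deg [ 4.2 22.9 10.7]
shift mm [-73.  141.  124.6] rotvec deg [ 2.3  9.8 25.9]
```

```bash
python3 -m creep '[[-0.001,0.015,-0.005,0.4,2.3,1],[-0.002,0.035,-0.01,1,5.5,2.5],[-0.003,0.06,-0.014,1.7,9,4.2],[-0.004,0.085,-0.019,2.4,13,6],[-0.005,0.11,-0.024,3,17,8],[-0.006,0.13,-0.028,3.7,20,9.5],[-0.006,0.145,-0.031,4,22,10.3],[-0.006,0.152,-0.032,4.2,23,10.7]]'
python3 -m creep '[[-0.007,0.014,0.012,0.2,1,2.5],[-0.018,0.035,0.031,0.6,2.5,6.5],[-0.03,0.058,0.051,1,4,10.6],[-0.042,0.081,0.072,1.3,5.6,14.9],[-0.053,0.103,0.091,1.7,7.2,19],[-0.063,0.122,0.108,2,8.5,22.4],[-0.07,0.136,0.12,2.2,9.5,25],[-0.073,0.141,0.125,2.3,9.8,25.9]]'
cat >> h.py <<'E'
def snap(k):
    s=env.get_state();c=env.camera_params('wrist');p,d=env.read_camera('wrist');cv2.imwrite(f'pics/{k}.png',p);np.savez(f'pics/{k}.npz',d=d,**c)
    c,d,H=load(k);C=cloud(c,d,True);R0=rot(s['orientation']);return s,c,C,R0.inv().apply((C-s['tcp_pos']).reshape(-1,3)).reshape(C.shape)*1000,H
def ext(n,L,m):
    print(n,m.sum(),*[np.round(np.nanpercentile(L[...,i][m],[1,50,99]),1) for i in range(3)])
E
python3 - <<'E'
from h import *
s,c,C,L,H=snap('w4');R0=rot(s['orientation'])
print(s['tcp_pos'],s['finger_gap'],'yaw',np.degrees(np.arctan2(*R0.apply([1,0,0])[[1,0]])),R0.apply([0,0,1]))
x,y,z=np.moveaxis(L,-1,0)
m=(abs(y)<36)&(abs(x)<45)&(z<-42)&(z>-65);ext('bread?',L,m&(H[...,0]>14)&(H[...,0]<40))
w=(H[...,1]<60)&(H[...,2]>90)&(C[...,2]<.02)&(C[...,2]>-.01)&(np.hypot(C[...,0]-.4935,C[...,1]-.021)<.12)
P=plane(c,quad(w),.011,True);print('plate',square(P),w.sum(),'z',np.nanmedian(C[...,2][w]))
E
```

```text
clock: 8.3
tcp_pos: [0.4002, -0.1183, 0.1594]
orientation: [0.086, -0.001, 0.996, 0.0]
wrist_force: [0.2, 0.3, -1.1]
finger_gap: 0.0605
clock: 9.1
tcp_pos: [0.4938, 0.0225, 0.047]
orientation: [-0.002, 0.224, 0.975, -0.0]
wrist_force: [-0.9, -0.2, -0.8]
finger_gap: 0.0611
[0.4938093  0.02253234 0.04703585] 0.06106821645511292 yaw 154.13786485427534 [-3.20290173e-03  4.02594489e-04 -9.99994790e-01]
bread? 13484 [-26.4   7.2  31.2] [-33.7  -1.   33. ] [-60.8 -52.6 -43.3]
plate (array([492.3,  21. ]), array([150. , 149.9]), 25.8) 28983 z 0.00617068455898559
```

View pics/w4.png

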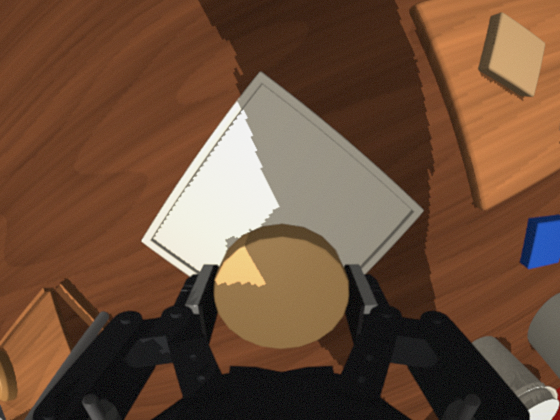

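Bread held level at about (282,290) above the plate, with slab and board at top right. I work out the final shift.

```bash
python3 - <<'E'
from h import *
c,d,H=load('w4');s=env.get_state();R0=rot(s['orientation'])
C=cloud(c,d,True);L=R0.inv().apply((C-s['tcp_pos']).reshape(-1,3)).reshape(C.shape)*1000
for u,v in [(282,290),(282,330),(282,250),(240,300),(325,300)]:print(np.round(L[v,u],1))
zt=np.median(L[280:330,260:305,2]);print('ztop',zt)
bot=R0.inv().apply(plane(c,[(281,348),(281,232),(215,285),(349,285)],s['tcp_pos'][2]-zt/1000,True)-s['tcp_pos'])*1000;print(np.round(bot,1))
print('plate ctr in tool',R0.inv().apply(np.array([.4925,.021,.006])-s['tcp_pos'])*1000)
E
```

```text
[  6.2  -0.6 -53.4]
[-17.6  -0.5 -52.4]
[ 25.6  -0.6 -53.3]
[  0.3 -19.4 -53. ]
[  0.   18.8 -52.7]
ztop nan
[[nan nan nan]
 [nan nan nan]
 [nan nan nan]
 [nan nan nan]]
plate ctr in tool [ 0.5324166  -1.90328501 40.9251884 ]
```

```bash
python3 -m creep '[[-0.001,0,0.012,0,0,0],[-0.001,-0.001,0.026,0,0,0],[-0.002,-0.001,0.042,0,0,0],[-0.002,-0.001,0.055,0,0,0],[-0.002,-0.0013,0.064,0,0,0],[-0.002,-0.0013,0.069,0,0,0],[-0.002,-0.0013,0.072,0,0,0],[-0.002,-0.0013,0.073,0,0,0]]'
python3 -m creep '[[0,0,0.0005,0,0,0],[0,0,0.001,0,0,0],[0,0,0.0015,0,0,0],[0,0,0.002,0,0,0],[0,0,0.0025,0,0,0],[0,0,0.003,0,0,0],[0,0,0.003,0,0,0],[0,0,0.003,0,0,0]]'
```

```text
clock: 9.95
tcp_pos: [0.4951, 0.019, -0.0247]
orientation: [-0.0, 0.224, 0.974, -0.0]
wrist_force: [0.7, 0.0, -0.0]
finger_gap: 0.0605
clock: 10.75
tcp_pos: [0.4949, 0.0192, -0.0278]
orientation: [-0.0, 0.224, 0.975, -0.0]
wrist_force: [-0.4, 0.4, 0.0]
finger_gap: 0.0605
```

```bash
python3 -m creep '[[0,0,0.0005,0,0,0],[0,0,0.001,0,0,0],[0,0,0.0015,0,0,0],[0,0,0.002,0,0,0],[0,0,0.0025,0,0,0],[0,0,0.003,0,0,0],[0,0,0.003,0,0,0],[0,0,0.003,0,0,0]]'; python3 - <<'E'
from workcell import env
print(env.get_state()['wrist_force'])
E
```

```text
clock: 11.55
tcp_pos: [0.495, 0.0192, -0.0304]
orientation: [-0.0, 0.224, 0.975, -0.0]
wrist_force: [-1.8, 0.2, 5.6]
finger_gap: 0.0608
[-1.84804582  0.17785677  5.56020565]
```

```bash
python3 -m creep '[[0,0,0,0,0,0],[0,0,0,0,0,0],[0,0,0,0,0,0],[0,0,-0.002,0,0,0],[0,0,-0.015,0,0,0],[0,0,-0.035,0,0,0],[0,0,-0.06,0,0,0],[0,0,-0.08,0,0,0]]' 0.08
python3 -m creep '[[0.008,0.01,-0.02,0,0,0],[0.028,0.034,-0.035,0,0,0],[0.05,0.062,-0.05,0,0,0],[0.074,0.09,-0.06,0,0,0],[0.098,0.12,-0.06,0,0,0],[0.118,0.145,-0.06,0,0,0],[0.13,0.16,-0.06,0,0,0],[0.135,0.165,-0.06,0,0,0]]' 0.085
python3 - <<'E'
from h import *
s,c,C,L,H=snap('w5');print(s['tcp_pos'])
for nm,lo,hi in [('all',.026,.045)]:
    m=(C[...,2]>lo)&(C[...,2]<hi);n,l,stt,ce=cv2.connectedComponentsWithStats(m.astype(np.uint8))
    for k in range(1,n):
        if stt[k,4]>400:
            b=l==k;P=C[b];print(stt[k],ce[k],np.round(np.median(P,0),4),square(P),np.median(H[b],0))
E
```

```text
clock: 12.35
tcp_pos: [0.4952, 0.0192, 0.0504]
orientation: [-0.0, 0.224, 0.975, -0.0]
wrist_force: [0.3, -0.0, 0.9]
finger_gap: 0.0801
clock: 13.15
tcp_pos: [0.4453, 0.2283, 0.1093]
orientation: [-0.0, 0.223, 0.975, -0.0]
wrist_force: [0.1, -0.5, 0.1]
finger_gap: 0.0848
[0.44526993 0.2283214  0.10928204]
[ 394   99   62   67 3223] [424.24852622 131.17375116] [0.4349 0.3615 0.034 ] (array([436.1, 363.2]), array([54.9, 55.4]), 5.7) [ 10. 168. 147.]
[ 247  175   67   67 3039] [279.57913787 207.83152353] [0.4433 0.2269 0.0339] (array([444.9, 226. ]), array([45.4, 46.9]), -42.4) [ 16. 102. 184.]
[359 250  43  33 436] [384.59174312 266.48623853] [0.5343 0.2926 0.0351] (array([531.8, 284.7]), array([19.3, 40.5]), 5.5) [ 21.  33. 124.]
[  0 333  33  50 876] [ 13.23630137 356.83561644] [ 0.4801 -0.2355  0.0345] (array([ 481.5, -255.3]), array([ 44. , 149.4]), 7.8) [ 13. 158. 204.]
```

View pics/w5.png

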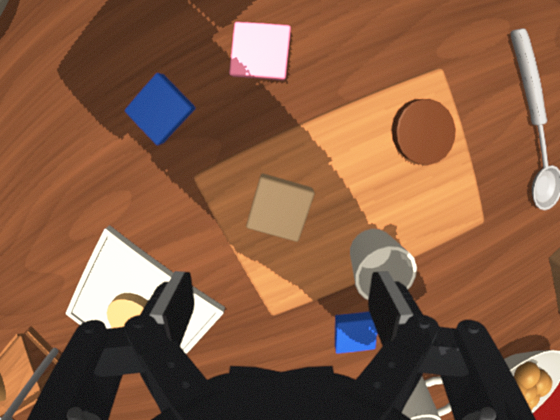

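The view shows the slab at (280,208): top at z 0.034, 46 mm square, tan, on the board. The patty is at (424,131) and the tea cup at (385,265); the decoys at (160,108), (355,333) and (262,50) are blue and pink. I grip the slab on the sides clear of the cup, with tool x at yaw 227.6.

```bash
python3 -m creep '[[0,0,0,0,0,-6],[0,0,0.004,0,0,-14],[0,-0.001,0.009,0,0,-22],[0,-0.001,0.014,0,0,-30],[0,-0.002,0.02,0,0,-38],[0,-0.002,0.025,0,0,-46],[0,-0.002,0.029,0,0,-54],[0,-0.002,0.032,0,0,-60]]'
python3 -m creep '[[0,0,0.004,0,0,-3],[0,0,0.009,0,0,-6],[0,0,0.014,0,0,-9],[0,0,0.02,0,0,-12],[0,0,0.025,0,0,-13.6],[0,0,0.028,0,0,-13.6],[0,0,0.03,0,0,-13.6],[0,0,0.03,0,0,-13.6]]'
cat >> h.py <<'E'
def yaw(s): return np.degrees(np.arctan2(*rot(s['orientation']).apply([1,0,0])[[1,0]]))
E
python3 - <<'E'
from h import *
s,c,C,L,H=snap('w6');print(s['tcp_pos'],yaw(s),s['joint_pos'])
x,y,z=np.moveaxis(L,-1,0)
m=(C[...,2]>.029)&(C[...,2]<.04)&(abs(x)<40)&(abs(y)<40);m=big(m,(281,260))
q=quad(m);P=rot(s['orientation']).inv().apply(plane(c,q,.034,True)-s['tcp_pos']);print('slab in tool',square(P),'depth',square(L[m]/1000),m.sum())
pad=(abs(x)<14)&(abs(y)>38)&(abs(y)<55)&(z<-25)&(z>-75)
for sg in(-1,1): ext('pad',L,pad&(y*sg>0))
print('board',np.nanmedian(C[...,2][(C[...,2]>.01)&(C[...,2]<.026)]))
E
```

```text
clock: 14.0
tcp_pos: [0.4451, 0.2235, 0.0768]
orientation: [-0.001, -0.295, 0.956, -0.0]
wrist_force: [0.3, -0.4, -0.1]
finger_gap: 0.0849
clock: 14.8
tcp_pos: [0.4448, 0.2245, 0.047]
orientation: [-0.001, -0.404, 0.915, 0.0]
wrist_force: [-0.7, -0.4, 0.3]
finger_gap: 0.0851
[0.44479089 0.22454747 0.04696935] -132.37722364396353 [ 3.06297867e-01  2.71075307e-01 -4.07622560e-01  8.93574216e-01
 -6.62804560e-05 -5.24875884e-01]
slab in tool (array([0.3, 0.8]), array([46.5, 45.4]), 0.1) depth (array([-0.7,  0.8]), array([46.3, 45.9]), 0.1) 4818
pad 1696 [-9.4  8.  12.9] [-54.8 -42.4 -41.6] [-74.8 -62.7 -45.4]
pad 1646 [-9.5  8.  12.9] [42.4 43.1 54.6] [-74.7 -62.6 -45.1]
board 0.017826069492120344
```

```bash
python3 -m creep '[[0,0.0008,0.007,0,0,0],[-0.001,0.0008,0.017,0,0,0],[-0.001,0.0008,0.029,0,0,0],[-0.001,0.0008,0.04,0,0,0],[-0.001,0.0008,0.049,0,0,0],[-0.001,0.0008,0.055,0,0,0],[-0.001,0.0008,0.059,0,0,0],[-0.001,0.0008,0.06,0,0,0]]'
python3 -m creep '[[0,0,0,0,0,0],[0,0,0,0,0,0],[0,0,0,0,0,0],[0,0,0,0,0,0],[0,0,0,0,0,0],[0,0,0,0,0,0],[0,0,0,0,0,0],[0,0,0,0,0,0]]' 0.035 25
```

```text
clock: 15.65
tcp_pos: [0.4447, 0.226, -0.0133]
orientation: [-0.001, -0.404, 0.915, 0.0]
wrist_force: [-0.5, -0.4, -0.1]
finger_gap: 0.0851
clock: 16.45
tcp_pos: [0.4455, 0.2263, -0.0122]
orientation: [0.0, -0.404, 0.915, -0.0]
wrist_force: [0.5, 0.1, 5.6]
finger_gap: 0.0455
```

```bash
python3 -m creep '[[0,0,-0.002,0,0,0],[0,0,-0.008,0,0,0],[0,0,-0.02,0,0,0],[0,0,-0.036,0,0,0],[0,0,-0.054,0,0,0],[0,0,-0.072,0,0,0],[0,0,-0.088,0,0,0],[0,0,-0.1,0,0,0]]'
python3 - <<'E'
from h import *
delta([.4925,.021,.05],down(205.85));s=env.get_state();print(s['finger_gap'])
E
```

```text
clock: 17.25
tcp_pos: [0.4455, 0.2263, 0.0891]
orientation: [0.0, -0.404, 0.915, -0.0]
wrist_force: [-0.2, -1.3, 0.2]
finger_gap: 0.0455
shift mm [ 120.2 -173.    39.1] rotvec deg [-0.   0.  21.8]
0.045512988572884196
```

```bash
python3 -m creep '[[0.01,-0.014,0,0,0,2],[0.028,-0.04,0,0,0,5],[0.048,-0.069,0.002,0,0,9],[0.07,-0.1,0.01,0,0,13],[0.09,-0.13,0.02,0,0,17],[0.106,-0.153,0.03,0,0,20],[0.117,-0.168,0.036,0,0,21.8],[0.12,-0.173,0.039,0,0,21.8]]'
python3 -m creep '[[0,0,0,0,0,0],[0,0,0,0,0,0],[0,0,0,0,0,0],[0,0,0,0,0,0],[0,0,0,0,0,0],[0,0,0,0,0,0],[0,0,0,0,0,0],[0,0,0,0,0,0]]'
python3 - <<'E'
from h import *
s,c,C,L,H=snap('w7');R0=rot(s['orientation']);print(s['tcp_pos'],yaw(s)+360)
x,y,z=np.moveaxis(L,-1,0)
w=(H[...,1]<60)&(H[...,2]>90)&(C[...,2]<.02)&(C[...,2]>-.01)&(np.hypot(C[...,0]-.4935,C[...,1]-.021)<.12)
P=plane(c,quad(w),.011,True);print('plate',square(P),w.sum())
Pt=R0.inv().apply(plane(c,quad(w),.011,True)-s['tcp_pos']);print('in tool',square(Pt))
for n,lo,hi in [('slab',-60,-36),('bread',25,36)]:
    m=(z>lo)&(z<hi)&(abs(x)<45)&(abs(y)<(30 if n=='slab' else 45))&(H[...,1]>30); ext(n,L,m)
    if n=='bread':
        m=m&(C[...,2]>.0185)
        A=np.c_[x[m],y[m]];hull=cv2.convexHull(A.astype(np.float32));print('enc',cv2.minEnclosingCircle(hull))
# slab top face: rows down the centre column
for v in range(215,345,10): print(v,np.round(L[v,281],1),H[v,281])
E
```

```text
clock: 18.05
tcp_pos: [0.4921, 0.0192, 0.048]
orientation: [-0.001, -0.223, 0.975, -0.0]
wrist_force: [-0.8, -0.1, 0.2]
finger_gap: 0.0452
clock: 18.85
tcp_pos: [0.4921, 0.021, 0.0483]
orientation: [-0.0, -0.224, 0.975, -0.0]
wrist_force: [-0.0, 0.0, -0.6]
finger_gap: 0.0452
[0.49208672 0.02100764 0.04826794] 205.88498620180317
plate (array([488.3,  18.7]), array([141.4, 149.9]), 25.9) 25400
in tool (array([ 4.3, -0.4]), array([141.4, 149.9]), 0.0)
slab 9151 [-20.4   6.2  23.9] [-22.9  -0.1  22.7] [-57.5 -46.1 -37. ]
bread 3547 [-1.2 12.9 30. ] [-31.7  -3.2  25.4] [25.1 26.4 34.6]
enc ((0.3167986273765564, -2.9267046451568604), 30.545005798339844)
215 [13.2 -0.  26.2] [ 20 119 242]
225 [ 6.1 -0.  26.4] [ 16 127 150]
235 [-0.4 -0.  24.8] [ 18 127 147]
245 [ 24.   -0.1 -43.7] [ 16 112 105]
255 [ 20.   -0.1 -45.7] [ 16 107 223]
265 [ 15.1  -0.1 -45.8] [ 17 108 221]
275 [ 10.2  -0.1 -46.3] [ 17 110 222]
285 [  5.   -0.1 -46.5] [ 16 113 129]
295 [ -0.5  -0.1 -46.6] [ 17 110 130]
305 [ -6.7  -0.1 -46. ] [ 16 105 129]
315 [-13.1  -0.1 -45.5] [ 16 116 125]
325 [-18.9  -0.1 -46.3] [ 18 113 126]
335 [-107.1   -0.    48.6] [  8 164  67]
```

View pics/w7.png

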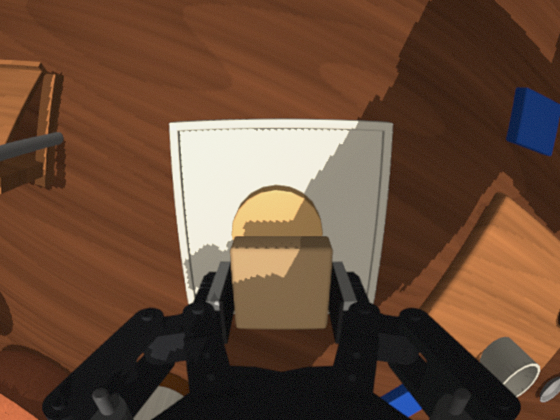

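The slab (281,290) is held square to the plate. The bread (277,215) sits about 2.5 mm off the plate centre in tool -y, so I centre the slab on the bread.

```bash
python3 -m creep '[[0,-0.001,0.007,0,0,0],[-0.001,-0.002,0.017,0,0,0],[-0.001,-0.0025,0.029,0,0,0],[-0.001,-0.0025,0.039,0,0,0],[-0.001,-0.0025,0.046,0,0,0],[-0.001,-0.0025,0.05,0,0,0],[-0.001,-0.0025,0.0515,0,0,0],[-0.001,-0.0025,0.0525,0,0,0]]'
python3 -m creep '[[0,0,0.0005,0,0,0],[0,0,0.001,0,0,0],[0,0,0.0015,0,0,0],[0,0,0.002,0,0,0],[0,0,0.0025,0,0,0],[0,0,0.003,0,0,0],[0,0,0.0035,0,0,0],[0,0,0.0035,0,0,0]]'
```

```text
clock: 19.7
tcp_pos: [0.4941, 0.0191, -0.0043]
orientation: [-0.0, -0.224, 0.975, -0.0]
wrist_force: [0.3, -0.6, -0.9]
finger_gap: 0.0454
clock: 20.5
tcp_pos: [0.4939, 0.0191, -0.0079]
orientation: [-0.001, -0.224, 0.975, 0.0]
wrist_force: [-0.6, -0.2, -1.0]
finger_gap: 0.0455
```

```bash
python3 -m creep '[[0,0,0.0004,0,0,0],[0,0,0.0008,0,0,0],[0,0,0.0012,0,0,0],[0,0,0.0016,0,0,0],[0,0,0.002,0,0,0],[0,0,0.002,0,0,0],[0,0,0.002,0,0,0],[0,0,0.002,0,0,0]]'
```

```text
clock: 21.3
tcp_pos: [0.4941, 0.019, -0.0082]
orientation: [-0.0, -0.224, 0.975, -0.0]
wrist_force: [-4.1, 0.1, 14.2]
finger_gap: 0.0452
```

```bash
python3 -m creep '[[0,0,0,0,0,0],[0,0,0,0,0,0],[0,0,-0.001,0,0,0],[0,0,-0.006,0,0,0],[0,0,-0.02,0,0,0],[0,0,-0.04,0,0,0],[0,0,-0.06,0,0,0],[0,0,-0.078,0,0,0]]' 0.065
python3 - <<'E'
from h import *
s,c,C,L,H=snap('w8');x,y,z=np.moveaxis(L,-1,0);print(s['tcp_pos'])
m=(C[...,2]>.0345)&(C[...,2]<.042)&(abs(x)<40)&(abs(y)<28)&(H[...,1]>40);print('slab tool',square(L[m]/1000),m.sum(),np.nanmedian(C[...,2][m]))
m=(C[...,2]>.019)&(C[...,2]<.025)&(np.hypot(x,y)<50)&(H[...,1]>30)
print('bread enc',cv2.minEnclosingCircle(np.c_[x[m],y[m]].astype(np.float32)),m.sum())
E
python3 -m creep '[[-0.004,0.014,0,0,0,0],[-0.012,0.04,0,0,0,0],[-0.023,0.078,0,0,0,0],[-0.035,0.118,0,0,0,0],[-0.047,0.158,0,0,0,0],[-0.058,0.198,0,0,0,0],[-0.07,0.238,0,0,0,0],[-0.08,0.272,0,0,0,0]]' 0.085
python3 -m creep '[[-0.008,0.026,0,0,0,0],[-0.014,0.047,0.003,0,0,0],[-0.018,0.06,0.006,0,0,0],[-0.019,0.063,0.01,0,0,0],[-0.019,0.063,0.014,0,0,0],[-0.019,0.063,0.018,0,0,0],[-0.019,0.063,0.02,0,0,0],[-0.019,0.063,0.02,0,0,0]]'
python3 - <<'E'
from h import *
s,c,C,L,H=snap('w9');x,y,z=np.moveaxis(L,-1,0);print(s['tcp_pos'])
m=(C[...,2]>.030)&(C[...,2]<.04)&(np.hypot(x,y)<60)&(H[...,0]<14)&(H[...,2]<190)
print('patty enc',cv2.minEnclosingCircle(np.c_[x[m],y[m]].astype(np.float32)),m.sum(),np.nanmedian(C[...,2][m]));ext('p',L,m)
m=(C[...,2]>.04)&(C[...,2]<.075)&(C[...,0]>.44)&(C[...,1]<.33)&(C[...,1]>.2);print('cup',np.nanmedian(C[m],0) if m.any() else None)
E
```

```text
clock: 22.1
tcp_pos: [0.4942, 0.0191, 0.0693]
orientation: [-0.0, -0.224, 0.975, -0.0]
wrist_force: [0.4, -0.3, -0.4]
finger_gap: 0.0648
[0.49422001 0.01908506 0.06931697]
slab tool (array([1.3, 0. ]), array([45.7, 45.8]), -0.0) 4134 0.03796762312384401
bread enc ((0.759589433670044, -0.17698606848716736), 31.069149017333984) 1071
clock: 22.95
tcp_pos: [0.4453, 0.3011, 0.0669]
orientation: [-0.001, -0.225, 0.974, -0.0]
wrist_force: [0.7, -0.2, 0.2]
finger_gap: 0.085
clock: 23.75
tcp_pos: [0.437, 0.3627, 0.0478]
orientation: [-0.001, -0.223, 0.975, -0.0]
wrist_force: [-0.3, 0.3, -0.2]
finger_gap: 0.0851
[0.43699035 0.36272868 0.0477731 ]
patty enc ((0.11799000948667526, 0.8766515851020813), 27.92123031616211) 5414 0.03397528221996564
p 5414 [-24.9   2.3  26.7] [-24.3   1.2  26.6] [12.4 13.8 16.3]
cup [0.50355579 0.27593267 0.05575564]
```

Slab sits square and 0.6 mm off the bread centre. The patty has diameter 56 and top 0.034, as described. I descend on it.

```bash
python3 -m creep '[[0,0.0009,0.007,0,0,0],[-0.001,0.0009,0.017,0,0,0],[-0.001,0.0009,0.029,0,0,0],[-0.001,0.0009,0.041,0,0,0],[-0.001,0.0009,0.051,0,0,0],[-0.001,0.0009,0.057,0,0,0],[-0.001,0.0009,0.061,0,0,0],[-0.001,0.0009,0.062,0,0,0]]'
python3 -m creep '[[0,0,0,0,0,0],[0,0,0,0,0,0],[0,0,0,0,0,0],[0,0,0,0,0,0],[0,0,0,0,0,0],[0,0,0,0,0,0],[0,0,0,0,0,0],[0,0,0,0,0,0]]' 0.045 25
python3 -m creep '[[0,0,-0.002,0,0,0],[0,0,-0.008,0,0,0],[0,0,-0.02,0,0,0],[0,0,-0.036,0,0,0],[0,0,-0.054,0,0,0],[0,0,-0.072,0,0,0],[0,0,-0.088,0,0,0],[0,0,-0.1,0,0,0]]'
python3 - <<'E'
from h import *
delta([.4943,.0191,.07],down(205.85));s=env.get_state();print(s['finger_gap'])
E
```

```text
clock: 24.6
tcp_pos: [0.4372, 0.3648, -0.0144]
orientation: [-0.001, -0.224, 0.975, -0.0]
wrist_force: [-0.8, 1.2, -0.7]
finger_gap: 0.0849
clock: 25.4
tcp_pos: [0.4378, 0.3653, -0.013]
orientation: [0.0, -0.224, 0.975, 0.0]
wrist_force: [-1.0, -1.0, 5.3]
finger_gap: 0.0545
clock: 26.2
tcp_pos: [0.4381, 0.3653, 0.0882]
orientation: [0.0, -0.224, 0.975, 0.0]
wrist_force: [0.5, 1.5, -0.4]
finger_gap: 0.0547
shift mm [ 100.5 -336.1   18. ] rotvec deg [0.  0.1 0. ]
0.054709727224628954
```

```bash
python3 -m creep '[[0.004,-0.014,0,0,0,0],[0.012,-0.04,0,0,0,0],[0.023,-0.078,0,0,0,0],[0.035,-0.118,0,0,0,0],[0.047,-0.158,0,0,0,0],[0.059,-0.198,0,0,0,0],[0.071,-0.238,0,0,0,0],[0.082,-0.274,0,0,0,0]]'
python3 -m creep '[[0.008,-0.026,0,0,0,0],[0.014,-0.047,0.003,0,0,0],[0.0175,-0.059,0.006,0,0,0],[0.0185,-0.062,0.01,0,0,0],[0.0185,-0.062,0.014,0,0,0],[0.0185,-0.062,0.017,0,0,0],[0.0185,-0.062,0.018,0,0,0],[0.0185,-0.062,0.018,0,0,0]]'
python3 - <<'E'
from h import *
s,c,C,L,H=snap('w10');x,y,z=np.moveaxis(L,-1,0);print(s['tcp_pos'],yaw(s)+360)
m=(z>-56)&(z<-38)&(abs(y)<30)&(abs(x)<40)&(H[...,0]<14)
print('held patty z',np.nanmedian(z[m]),m.sum());top=m&(abs(z-np.nanmedian(z[m]))<3);print(cv2.minEnclosingCircle(np.c_[x[top],y[top]].astype(np.float32)));ext('pt',L,top)
m=(C[...,2]>.034)&(C[...,2]<.043)&(abs(x)<40)&(abs(y)<40)&(H[...,1]>40);ext('slab',L,m)
E
```

```text
clock: 27.0
tcp_pos: [0.4824, 0.0799, 0.0855]
orientation: [-0.001, -0.223, 0.975, -0.0]
wrist_force: [1.1, 1.5, -0.8]
finger_gap: 0.0547
clock: 27.8
tcp_pos: [0.4934, 0.0197, 0.068]
orientation: [-0.001, -0.225, 0.974, 0.0]
wrist_force: [0.5, 0.7, -1.3]
finger_gap: 0.0546
[0.49335816 0.01965243 0.06798382] 205.95897725711916
held patty z -46.867373897186695 9959
((2.886079788208008, -0.08886699378490448), 30.533681869506836)
pt 9410 [-23.3   5.2  28.5] [-26.2  -0.1  26.1] [-48.2 -46.9 -44.7]
slab 2087 [ 0.  13.8 23.3] [-23.2  -1.3  21.2] [28.6 30.1 33.7]
```

```bash
python3 - <<'E'
from h import *
from scipy.optimize import least_squares
s=env.get_state();c,d,H=load('w10');C=cloud(c,d,True);R0=rot(s['orientation']);L=R0.inv().apply((C-s['tcp_pos']).reshape(-1,3)).reshape(C.shape)*1000;x,y,z=np.moveaxis(L,-1,0)
m=(z>-56)&(z<-38)&(abs(y)<30)&(abs(x)<40)&(H[...,0]<14)
q=quad(m);P=R0.inv().apply(plane(c,q,s['tcp_pos'][2]+.0469,True)-s['tcp_pos'])*1000
P=P[(P[:,0]<0)&(P[:,0]<-3)]
P=P[(abs(P[:,1])<24)]
r=least_squares(lambda p:np.hypot(P[:,0]-p[0],P[:,1]-p[1])-28,[0,0],loss='soft_l1');print(r.x,len(P),np.std(r.fun))
for v in range(225,350,8):print(v,np.round(L[v,281],1),H[v,281])
E
```

```text
[3.398648  0.0828544] 103 0.34329106511101176
225 [ 30.    0.1 -34.4] [ 14 135  72]
233 [ 29.6   0.1 -43.1] [ 12 191  52]
241 [ 27.5   0.1 -47. ] [ 12 176 116]
249 [ 23.7   0.1 -47. ] [ 11 174 116]
257 [ 19.9   0.1 -47.1] [ 11 172 114]
265 [ 15.5   0.1 -46.4] [ 10 169 116]
273 [ 11.5   0.1 -46.5] [ 11 171 112]
281 [  7.9   0.1 -47.5] [  9 171  64]
289 [  2.7   0.1 -46.2] [ 10 166  63]
297 [ -1.6   0.1 -46.4] [ 10 171  64]
305 [ -5.7   0.1 -47.2] [ 10 154  68]
313 [-10.5   0.1 -47.2] [ 11 194  63]
321 [-15.9   0.1 -46.5] [ 10 189  62]
329 [-21.4   0.1 -46.2] [ 10 189  62]
337 [-126.6    0.2   68.4] [ 12 196  60]
345 [-136.1    0.2   67.1] [ 12 163  64]
```

```bash
python3 -m creep '[[0,-0.001,0.007,0,0,0],[-0.001,-0.001,0.017,0,0,0],[-0.0014,-0.001,0.029,0,0,0],[-0.0014,-0.001,0.04,0,0,0],[-0.0014,-0.001,0.049,0,0,0],[-0.0014,-0.001,0.054,0,0,0],[-0.0014,-0.001,0.056,0,0,0],[-0.0014,-0.001,0.057,0,0,0]]'
python3 -m creep '[[0,0,0.0005,0,0,0],[0,0,0.001,0,0,0],[0,0,0.0015,0,0,0],[0,0,0.002,0,0,0],[0,0,0.0025,0,0,0],[0,0,0.003,0,0,0],[0,0,0.0035,0,0,0],[0,0,0.0035,0,0,0]]'
```

```text
clock: 28.65
tcp_pos: [0.4953, 0.0185, 0.0111]
orientation: [-0.001, -0.224, 0.975, -0.0]
wrist_force: [-0.0, -0.1, -0.2]
finger_gap: 0.0545
clock: 29.45
tcp_pos: [0.4953, 0.0185, 0.0076]
orientation: [-0.001, -0.224, 0.975, -0.0]
wrist_force: [-0.2, 0.3, -0.1]
finger_gap: 0.0544
```

```bash
python3 -m creep '[[0,0,0.0004,0,0,0],[0,0,0.0008,0,0,0],[0,0,0.0012,0,0,0],[0,0,0.0015,0,0,0],[0,0,0.0015,0,0,0],[0,0,0.0015,0,0,0],[0,0,0.0015,0,0,0],[0,0,0.0015,0,0,0]]'
```

```text
clock: 30.25
tcp_pos: [0.4954, 0.0185, 0.007]
orientation: [-0.0, -0.224, 0.975, -0.0]
wrist_force: [-2.5, 0.0, 7.0]
finger_gap: 0.0551
```

```bash
python3 -m creep '[[0,0,0,0,0,0],[0,0,0,0,0,0],[0,0,-0.001,0,0,0],[0,0,-0.006,0,0,0],[0,0,-0.02,0,0,0],[0,0,-0.04,0,0,0],[0,0,-0.065,0,0,0],[0,0,-0.09,0,0,0]]' 0.072
python3 - <<'E'
from h import *
s,c,C,L,H=snap('w11');x,y,z=np.moveaxis(L,-1,0);print(s['tcp_pos'])
m=(C[...,2]>.048)&(C[...,2]<.06)&(abs(x)<40)&(abs(y)<33)&(H[...,0]<14)&(H[...,2]<190);print('patty',cv2.minEnclosingCircle(np.c_[x[m],y[m]].astype(np.float32)),m.sum(),np.nanmedian(C[...,2][m]));ext('patty',L,m)
m=(C[...,2]>.034)&(C[...,2]<.042)&(abs(x)<40)&(abs(y)<33)&(H[...,0]>14);ext('slab corners',L,m)
A=([.39,-.16,.18],tilt(11.5,20));B=([.467,-.3625,.12],tilt(11.5,33))
delta(*A);delta(*B,st(*A))
E
```

```text
clock: 31.05
tcp_pos: [0.4951, 0.0186, 0.0972]
orientation: [-0.001, -0.224, 0.975, 0.0]
wrist_force: [0.7, -1.0, 0.1]
finger_gap: 0.0721
[0.49510839 0.01856127 0.09718579]
patty ((1.91157066822052, -0.5279614329338074), 27.710487365722656) 4299 0.05394252043689923
patty 4299 [-23.2   3.7  28.4] [-25.4  -0.   24.9] [41.8 43.2 46.9]
slab corners 148 [16.1 23.2 29.3] [-21.8  15.6  23.3] [55.4 59.6 63.1]
shift mm [ 174.5 -113.6  -78.9] rotvec deg [  2.4 -19.6  14.3]
shift mm [ -12.4 -213.8   68.4] rotvec deg [  0. -13.   0.]
```

```bash
python3 -m creep '[[0.01,-0.006,-0.012,0.1,-1,0.8],[0.03,-0.02,-0.028,0.4,-3.4,2.5],[0.057,-0.037,-0.044,0.8,-6.4,4.7],[0.087,-0.057,-0.056,1.2,-9.8,7.2],[0.117,-0.076,-0.066,1.6,-13,9.6],[0.145,-0.094,-0.073,2,-16.3,11.9],[0.166,-0.108,-0.077,2.3,-18.6,13.6],[0.1745,-0.1136,-0.079,2.4,-19.6,14.3]]' 0.085
python3 -m creep '[[-0.001,-0.015,0,0,-1,0],[-0.002,-0.04,0.006,0,-2.5,0],[-0.004,-0.075,0.018,0,-4.6,0],[-0.006,-0.11,0.032,0,-6.8,0],[-0.009,-0.148,0.046,0,-9,0],[-0.011,-0.18,0.058,0,-11,0],[-0.012,-0.204,0.066,0,-12.5,0],[-0.0124,-0.214,0.068,0,-13,0]]'
python3 - <<'E'
from h import *
s,c,C,L,H=snap('w12');x,y,z=np.moveaxis(L,-1,0);print(s['tcp_pos'],s['joint_pos'])
delta([.467,-.3625,.12],tilt(11.5,33))
tr=(abs(y)>40)&(abs(y)<60)&(abs(x)<25)&(z>50)&(z<130);print('tray z',np.nanmedian(z[tr]),tr.sum())
t0=np.nanmedian(z[tr]); m=(t0-z>4)&(t0-z<40)&(abs(x)<50)&(abs(y)<45);ext('dome',L,m)
for lo,hi in((4,10),(10,16),(16,22),(22,32)):
    k=m&(t0-z>lo)&(t0-z<hi); ext(f'{lo}-{hi}',L,k)
E
```

```text
clock: 31.9
tcp_pos: [0.3868, -0.1617, 0.1761]
orientation: [0.171, -0.096, 0.981, 0.017]
wrist_force: [-0.4, -0.4, -0.4]
finger_gap: 0.0849
clock: 32.7
tcp_pos: [0.4641, -0.3644, 0.1139]
orientation: [0.279, -0.095, 0.955, 0.029]
wrist_force: [0.5, -0.5, 0.3]
finger_gap: 0.0849
[ 0.46411816 -0.36441739  0.11391488] [-1.10820824  0.20911926 -0.45517037  0.74303541  0.54802601 -1.25961553]
shift mm [-5.8  1.9 -3.2] rotvec deg [ 0.  -0.4 -0.2]
tray z 88.33830393885582 2533
dome 4906 [-31.6   2.9  29.1] [-37.1   0.4  37.1] [60.9 66.1 83.9]
4-10 707 [13.3 26.9 29.4] [-43.6   0.5  43.8] [78.7 82.5 84.3]
10-16 370 [-35.7  16.1  24.8] [-29.8   0.8  30.5] [72.4 73.7 78.3]
16-22 1288 [-33.2   5.8  22.8] [-27.7   1.2  28.6] [66.4 68.3 72.3]
22-32 2541 [-28.1  -4.2  16.5] [-21.    0.4  22.5] [60.6 63.5 66.3]
```

```bash
ls pics | grep w12
```

```text
w12.npz
w12.png
```

View pics/w12.png

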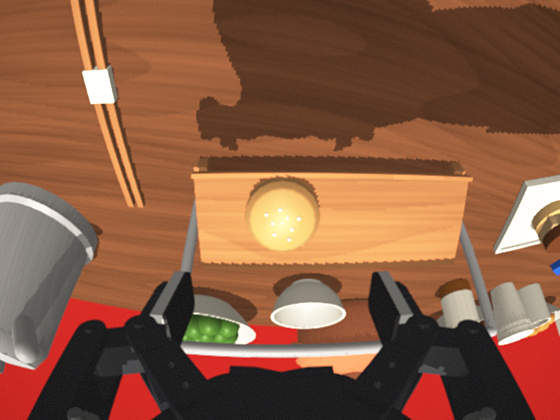

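The domed bread is alone on the tray at (283,216), with its apex 27 mm above the tray as it should be. Bar and post are clear of the fingers.

```bash
python3 -m creep '[[-0.002,0,0.012,0,0,0],[-0.004,0,0.03,0,0,0],[-0.006,0,0.05,0,0,0],[-0.006,0.0005,0.068,0,0,0],[-0.006,0.0005,0.082,0,0,0],[-0.006,0.0005,0.093,0,0,0],[-0.006,0.0005,0.099,0,0,0],[-0.006,0.0005,0.1,0,0,0]]'
python3 - <<'E'
from h import *
s,c,C,L,H=snap('w13');x,y,z=np.moveaxis(L,-1,0);print(s['tcp_pos'],s['wrist_force'])
tr=(abs(y)>60)&(abs(y)<70)&(abs(x)<25)&(z>-40)&(z<10);t0=np.nanmedian(z[tr]);print('tray z',t0,tr.sum())
m=(t0-z>4)&(t0-z<30)&(abs(x)<50)&(abs(y)<37)
for lo,hi in((4,12),(14,20),(20,30)): ext(f'{lo}-{hi}',L,m&(t0-z>lo)&(t0-z<hi))
E
```

```text
clock: 33.55
tcp_pos: [0.5221, -0.3495, 0.0341]
orientation: [0.279, -0.096, 0.955, 0.029]
wrist_force: [-0.1, 0.0, -0.0]
finger_gap: 0.0849
[ 0.52213559 -0.34952353  0.03410752] [-0.11571575  0.00228387 -0.00314726]
tray z -11.14055852549823 1843
4-12 1673 [18.5 33.8 36.7] [-36.    0.1  35.9] [-23.  -17.1 -15.2]
14-20 1937 [-18.7  22.4  31.3] [-31.8  -2.3  26.8] [-31.1 -28.4 -25.2]
20-30 7277 [-21.6   5.9  26.6] [-27.   -2.4  21.9] [-38.6 -35.4 -31.3]
```

```bash
python3 -m creep '[[0,-0.001,0.005,0,0,0],[0.001,-0.002,0.01,0,0,0],[0.001,-0.0024,0.015,0,0,0],[0.001,-0.0024,0.019,0,0,0],[0.001,-0.0024,0.022,0,0,0],[0.001,-0.0024,0.024,0,0,0],[0.001,-0.0024,0.025,0,0,0],[0.001,-0.0024,0.025,0,0,0]]'
python3 -m creep '[[0,0,0,0,0,0],[0,0,0,0,0,0],[0,0,0,0,0,0],[0,0,0,0,0,0],[0,0,0,0,0,0],[0,0,0,0,0,0],[0,0,0,0,0,0],[0,0,0,0,0,0]]' 0.05 30
```

```text
clock: 34.4
tcp_pos: [0.5349, -0.35, 0.0125]
orientation: [0.279, -0.096, 0.955, 0.029]
wrist_force: [-0.4, 0.2, 0.0]
finger_gap: 0.085
clock: 35.2
tcp_pos: [0.5347, -0.3503, 0.0132]
orientation: [0.28, -0.095, 0.955, 0.029]
wrist_force: [-4.3, 0.8, 5.8]
finger_gap: 0.0601
```

```bash
python3 -m creep '[[0,0,-0.003,0,0,0],[0,0,-0.01,0,0,0],[0,0,-0.025,0,0,0],[0,0,-0.045,0,0,0],[0,0,-0.07,0,0,0],[0,0,-0.095,0,0,0],[0,0,-0.12,0,0,0],[0,0,-0.14,0,0,0]]'
python3 - <<'E'
from h import *
s=env.get_state();print(s['finger_gap'])
A=([.39,-.16,.18],tilt(11.5,15));B=([.4936,.0175,.09],down(205.85))
delta(*A);delta(*B,st(*A))
E
```

```text
clock: 36.0
tcp_pos: [0.4603, -0.3657, 0.1322]
orientation: [0.28, -0.096, 0.955, 0.028]
wrist_force: [0.1, 1.0, -1.6]
finger_gap: 0.0604
0.06044449038954153
shift mm [ -2.1 215.6 -55.4] rotvec deg [-0.  17.6 -0.1]
shift mm [-108.9  153.3  122.4] rotvec deg [ -1.9  14.9 -14.3]
```

```bash
python3 -m creep '[[0,0.014,-0.008,0,1,0],[0,0.04,-0.018,0,3,0],[-0.001,0.076,-0.028,0,6,0],[-0.001,0.112,-0.037,0,9,0],[-0.001,0.148,-0.044,0,12,0],[-0.002,0.18,-0.05,0,15,0],[-0.002,0.205,-0.054,0,17,0],[-0.002,0.216,-0.055,0,17.6,0]]'
python3 -m creep '[[-0.008,0.011,0.004,-0.1,1,-1],[-0.022,0.031,0.015,-0.4,3,-2.9],[-0.04,0.057,0.034,-0.7,5.5,-5.3],[-0.06,0.085,0.058,-1,8.3,-7.9],[-0.08,0.113,0.083,-1.4,11,-10.5],[-0.096,0.135,0.105,-1.7,13.2,-12.6],[-0.106,0.149,0.118,-1.9,14.5,-13.9],[-0.109,0.153,0.122,-1.9,14.9,-14.3]]'
python3 - <<'E'
from h import *
delta([.4936,.0175,.09],down(205.85))
s,c,C,L,H=snap('w14');x,y,z=np.moveaxis(L,-1,0);print(s['tcp_pos'],yaw(s)+360,s['finger_gap'])
m=(C[...,2]>.048)&(C[...,2]<.06)&(abs(x)<40)&(abs(y)<33)&(H[...,0]<14)&(z>15);ext('patty',L,m)
m=(z<-36)&(z>-72)&(abs(x)<45)&(abs(y)<29)
for lo,hi in((-68,-60),(-60,-55),(-55,-50),(-50,-40)): ext(f'{lo}{hi}',L,m&(z>lo)&(z<hi))
for v in range(215,365,10): print(v,np.round(L[v,281],1),H[v,281])
E
```

```text
clock: 36.8
tcp_pos: [0.3904, -0.1574, 0.1792]
orientation: [0.13, -0.1, 0.986, 0.013]
wrist_force: [0.2, -0.6, -0.8]
finger_gap: 0.06
clock: 37.6
tcp_pos: [0.4951, 0.0195, 0.087]
orientation: [-0.001, -0.225, 0.974, 0.001]
wrist_force: [0.2, -0.2, -0.4]
finger_gap: 0.0605
shift mm [ 2.2 -1.1 -3. ] rotvec deg [ 0.2 -0.   0.2]
[0.49509768 0.01951757 0.0870126 ] 206.0038587468252 0.06048352451320395
patty 2586 [-1.1 14.1 29.3] [-27.   -1.4  24.6] [31.5 33.1 37.8]
-68-60 2966 [-13.7   1.8  16.4] [-14.9  -0.1  14.9] [-62.4 -60.8 -60. ]
-60-55 5813 [-23.    9.9  25.9] [-24.9  -0.1  24.6] [-60.  -57.7 -55.1]
-55-50 2211 [-15.5  22.3  30.1] [-28.5  -0.1  28.4] [-55.  -52.7 -50. ]
-50-40 1318 [10.2 27.9 31.5] [-28.2  -0.1  28.2] [-50.  -47.  -40.1]
215 [10.7 -0.  33. ] [  9 160  70]
225 [ 31.5  -0.1 -38.8] [ 16 157 101]
235 [ 30.6  -0.1 -48.1] [ 16 150 163]
245 [ 28.7  -0.1 -53.9] [ 15 151 186]
255 [ 25.6  -0.1 -56.8] [ 20 110 242]
265 [ 21.8  -0.1 -58.3] [ 23 106 242]
275 [ 17.6  -0.1 -59.1] [ 21 111 242]
285 [ 13.5  -0.1 -60.3] [ 18 124 243]
295 [  8.7  -0.1 -60.5] [ 15 147 139]
305 [  4.1  -0.1 -61.2] [ 15 149 135]
315 [ -0.9  -0.1 -61.6] [ 16 148 133]
325 [ -6.9  -0.1 -61.1] [ 15 153 133]
335 [-13.   -0.1 -60.8] [ 16 153 127]
345 [-22.4  -0.1 -57.5] [ 16 155 127]
355 [-170.8    0.    88. ] [ 13 174  60]
```

View pics/w14.png

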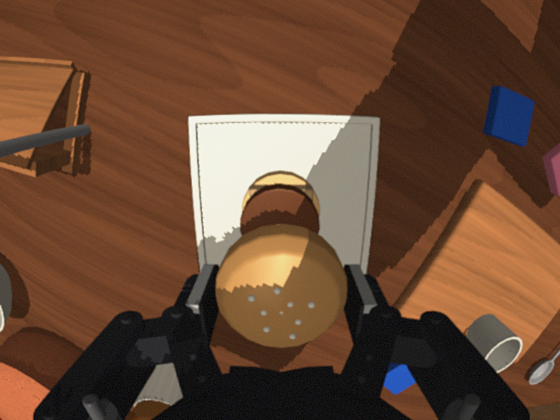

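Dome held level at (282,290); the stack below is visible. I descend part way, let it settle, then correct.

```bash
python3 -m creep '[[0,0,0.005,0,0,0],[0,0,0.013,0,0,0],[0,0,0.023,0,0,0],[0,0,0.033,0,0,0],[0,0,0.041,0,0,0],[0,0,0.047,0,0,0],[0,0,0.05,0,0,0],[0,0,0.05,0,0,0]]'
python3 - <<'E'
from h import *
delta([.4949,.0181,.0225],down(205.9))
E
```

```text
clock: 38.45
tcp_pos: [0.4942, 0.0182, 0.0384]
orientation: [0.0, -0.223, 0.975, 0.001]
wrist_force: [0.0, -0.2, -0.3]
finger_gap: 0.0605
shift mm [-0.6 -0.4 15.9] rotvec deg [ 0.1  0.  -0.1]
```

```bash
python3 -m creep '[[0,0,0.003,0,0,0],[-0.0005,-0.0004,0.006,0,0,0],[-0.0005,-0.0004,0.009,0,0,0],[-0.0005,-0.0004,0.012,0,0,0],[-0.0005,-0.0004,0.014,0,0,0],[-0.0005,-0.0004,0.015,0,0,0],[-0.0005,-0.0004,0.0155,0,0,0],[-0.0005,-0.0004,0.0155,0,0,0]]'
python3 -m creep '[[0,0,0.0005,0,0,0],[0,0,0.001,0,0,0],[0,0,0.0015,0,0,0],[0,0,0.002,0,0,0],[0,0,0.0025,0,0,0],[0,0,0.003,0,0,0],[0,0,0.0035,0,0,0],[0,0,0.0035,0,0,0]]'
```

```text
clock: 39.25
tcp_pos: [0.4952, 0.018, 0.0234]
orientation: [0.001, -0.224, 0.975, 0.001]
wrist_force: [-0.1, 0.2, 0.3]
finger_gap: 0.0603
clock: 40.05
tcp_pos: [0.4951, 0.018, 0.0198]
orientation: [0.0, -0.223, 0.975, 0.001]
wrist_force: [-0.0, 0.1, -0.1]
finger_gap: 0.0604
```

```bash
python3 -m creep '[[0,0,0.0004,0,0,0],[0,0,0.0008,0,0,0],[0,0,0.0012,0,0,0],[0,0,0.0016,0,0,0],[0,0,0.002,0,0,0],[0,0,0.002,0,0,0],[0,0,0.002,0,0,0],[0,0,0.002,0,0,0]]'
```

```text
clock: 40.85
tcp_pos: [0.4953, 0.0181, 0.0192]
orientation: [0.001, -0.224, 0.975, 0.001]
wrist_force: [-4.1, 0.9, 10.9]
finger_gap: 0.0603
```

```bash
python3 -m creep '[[0,0,0,0,0,0],[0,0,0,0,0,0],[0,0,0,0,0,0],[0,0,-0.001,0,0,0],[0,0,-0.008,0,0,0],[0,0,-0.025,0,0,0],[0,0,-0.05,0,0,0],[0,0,-0.08,0,0,0]]' 0.078
python3 -m creep '[[0,0,-0.02,0,0,0],[-0.01,0,-0.04,0,0,0],[-0.03,0,-0.06,0,0,0],[-0.05,0,-0.08,0,0,0],[-0.07,0,-0.1,0,0,0],[-0.08,0,-0.12,0,0,0],[-0.08,0,-0.13,0,0,0],[-0.08,0,-0.13,0,0,0]]'
python3 - <<'E'
from h import *
s,c,C,L,H=snap('w15');print(s['tcp_pos'],s['wrist_force'])
D=np.hypot(C[...,0]-.494,C[...,1]-.018)<.05
for n,lo,hi in [('bread',.015,.024),('slab',.03,.04),('patty',.047,.057),('dome side',.056,.068),('dome',.068,.09)]:
    m=D&(C[...,2]>lo)&(C[...,2]<hi);print(n,m.sum(),*[np.round(np.percentile(C[...,i][m],[1,50,99]),4) for i in range(3)])
m=D&(C[...,2]>.074);print('dome cap centroid',C[m].mean(0),C[...,2][m].max())
w=(H[...,1]<60)&(H[...,2]>80)&(C[...,2]<.02)&(C[...,2]>-.01)&(np.hypot(C[...,0]-.4935,C[...,1]-.021)<.12)
print('plate',square(plane(c,quad(w),.011,True)))
p,d=env.read_camera('scene');p2,d2=env.read_camera('side')
a=cv2.resize(p[160:330,230:450],(440,340),interpolation=2);b=cv2.resize(p2[140:300,170:390],(440,320),interpolation=2);e=cv2.imread('pics/w15.png')[60:340,110:440]
o=np.zeros((600,800,3),np.uint8);o[:300,:388]=cv2.resize(a,(388,300));o[300:582,:388]=cv2.resize(b,(388,282));o[:350,390:800]=cv2.resize(e,(410,350));cv2.imwrite('pics/final.png',o)
E
```

```text
clock: 41.65
tcp_pos: [0.4942, 0.018, 0.0983]
orientation: [-0.0, -0.224, 0.975, 0.001]
wrist_force: [1.1, -0.7, -0.4]
finger_gap: 0.078
clock: 42.45
tcp_pos: [0.5676, 0.0524, 0.2294]
orientation: [0.002, -0.224, 0.975, 0.0]
wrist_force: [0.4, -0.8, -0.4]
finger_gap: 0.0782
[0.56755248 0.05243859 0.22944261] [ 0.42908043 -0.75994649 -0.39794072]Traceback (most recent call last):
  File "<stdin>", line 5, in <module>
    return _quantile_unchecked(
        a, q, axis, out, overwrite_input, method, keepdims, weights)
    return _ureduce(a,
                    func=_quantile_ureduce_func,
    ...<5 lines>...
                    overwrite_input=overwrite_input,
                    method=method)
    r = func(a, **kwargs)
    result = _quantile(arr,
                       quantiles=q,
    ...<2 lines>...
                       out=out,
                       weights=wgt)
    slices_having_nans = np.isnan(arr[-1, ...])
                                  ~~~^^^^^^^^^
IndexError: index -1 is out of bounds for axis 0 with size 0
```

All 12 picture views are used, so this check is numeric only.

```bash
python3 - <<'E'
from h import *
def rep(c,C,H):
    D=np.hypot(C[...,0]-.494,C[...,1]-.018)<.06
    for n,lo,hi in [('bread',.012,.024),('slab',.028,.04),('patty',.044,.056),('dome side',.056,.068),('dome',.068,.095)]:
        m=D&(C[...,2]>lo)&(C[...,2]<hi)
        if m.sum()>5: print(n,m.sum(),*[np.round(np.percentile(C[...,i][m],[1,50,99]),4) for i in range(3)],np.median(H[m],0))
    m=D&(C[...,2]>.074);
    if m.any(): print('dome cap centroid',np.round(C[m].mean(0),4),C[...,2][m].max())
c,d,H=load('w15');C=cloud(c,d,True);print('WRIST');rep(c,C,H)
for n in('scene','side'):
    c=env.camera_params(n);p,d=env.read_camera(n);cv2.imwrite(f'pics/{n}1.png',p);H=cv2.cvtColor(p,cv2.COLOR_BGR2HSV);print(n);rep(c,cloud(c,d),H)
    q=cv2.imread(f'pics/{n}0.png');df=cv2.absdiff(p,q).max(2);
    for nm,(u,v) in (dict(cup=(354,270),sauce=(222,230),mug=(278,315),paper=(256,275),rice=(163,182)) if n=='scene' else dict(sauce=(323,185),rice=(388,228),chop=(385,330),spoon=(195,163),paper=(298,170),cup=(230,176))).items(): print(nm,df[v-8:v+9,u-8:u+9].mean().round(1),end=' ')
    print()
E
```

```text
WRIST
dome side 35 [0.4645 0.4818 0.5254] [-0.0123  0.0138  0.0477] [0.0663 0.0675 0.068 ] [ 15.  68. 204.]
dome 2746 [0.4669 0.4948 0.5231] [-0.0102  0.0177  0.046 ] [0.0684 0.0772 0.0816] [ 16. 146. 225.]
dome cap centroid [0.4959 0.0184 0.0833] 0.361040252453891
scene
bread 94 [0.4714 0.5123 0.5259] [0.0001 0.0399 0.0537] [0.0123 0.0196 0.0238] [ 16.  98. 134.]
slab 33 [0.493  0.5092 0.5249] [0.0093 0.0435 0.0543] [0.0284 0.034  0.0395] [ 15.  94. 107.]
patty 28 [0.4873 0.5152 0.5257] [0.009  0.0397 0.0509] [0.0444 0.0509 0.0554] [ 14.  113.5  88. ]
dome side 70 [0.4675 0.5161 0.5272] [-0.0048  0.0376  0.0518] [0.0564 0.0633 0.0679] [ 15.  118.5 135.5]
dome 282 [0.472  0.5005 0.5267] [-0.0052  0.0252  0.0507] [0.0681 0.0751 0.0822] [ 16. 116. 222.]
dome cap centroid [0.4979 0.0225 0.0775] 0.08403384316163809
cup 0.7 sauce 1.2 mug 0.8 paper 3.7 rice 0.7 
side
bread 83 [0.4644 0.481  0.5215] [-0.015  -0.0056  0.0276] [0.0124 0.0193 0.0238] [ 17.  85. 188.]
slab 50 [0.4644 0.4786 0.5167] [-0.0145  0.0012  0.028 ] [0.0284 0.0332 0.039 ] [ 16.   84.  155.5]
patty 44 [0.4664 0.4799 0.5098] [-0.0137 -0.006   0.0306] [0.0442 0.0484 0.0547] [ 13.  105.5 113. ]
dome side 75 [0.4634 0.4785 0.5174] [-0.0155 -0.0069  0.0356] [0.0566 0.0632 0.0678] [ 15. 107. 164.]
dome 168 [0.4676 0.4907 0.5194] [-0.0148  0.007   0.0384] [0.0682 0.0758 0.0822] [ 17.  95. 229.]
dome cap centroid [0.5309 0.0298 0.508 ] 0.6516875004746414
sauce 4.4 rice 1.3 chop 1.4 spoon 1.4 paper 10.9 cup 1.4
```

```bash
python3 -c "
from workcell import env
s=env.get_state();print(s['clock'],s['wrist_force']);env.hand_in()"
```

```text
42.6 [-0.18899533  0.09422217 -0.65401434]
the job is handed in; nothing more can be done
```

The sandwich is on the plate in the order asked: flat bread, tofu slab, patty, domed bread with the dome up. I handed it in at 42.6 s, with the robot clear of everything. Each layer was lowered slowly until it touched, with 6–14 N of contact force, before I opened the gripper.

**Last checks:**
- **Height:** the dome top measures 81–82 mm, as a full stack should.
- **Centring:** the slab is about 0.6 mm off the bread's centre and square to the plate within 0.1°. The patty is about 1.3 mm off the slab, and the dome about 1.5 mm off the patty.
- **Other tableware:** the before-and-after pictures match for the cup, mug, rice bowl, chopsticks and spoon. The paper cups differ in both views and the sauce bottle slightly in the side view. I put that down to the arm's shadow, but didn't confirm it.

**What did not go as planned:**
- **First grasp:** the first try at the flat bread closed above it, because the fingertips sit about 30–37 mm behind the reported TCP. The wrist camera's depth showed this. I corrected for it and nothing was disturbed.
- **Stack off the plate's centre:** the bread went down about 2.5 mm from the middle of the plate, and the dome now sits about 4 mm from it.
- **No final picture viewed:** I had used all 12 views, so the last check is depth numbers and picture differences only. The plate's own position was not measured again at the end.

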